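# Gather three ferrite ring cores onto a rod and hang them on the stand

### The job

Take the handled rod from its two-post stand and push it through the three ferrite ring cores standing in the trough until its collar has closed them into one stack and pressed that stack against the sprung stop at the trough's end, which you must feel for, with about 7 newtons; the cores are brittle, so never push on them with more than 14 newtons and do not touch them with the gripper. Then lift the whole stack out of the trough on the rod, lay the rod back in both notches of the stand with the three cores hanging between the posts, and let go. Leave the bottle, circuit board, screwdriver and bin where they are.

Things in the scene. Friction and masses are not known exactly. Their poses are not given: they have to be found in the camera images.
- rod: Steel rod, black square handle, 130 g, lying level in the stand at the start. Origin on its axis at the collar's front face; y along the rod to the tip, z up. In mm: round shaft 12 diameter, y 0 to 100, tapering to 6 at the tip, y 110; collar 28 diameter, y -6 to 0; square neck 12 x 12, y -57 to -6; handle 22 x 22, y -127 to -57. Grip it across the handle from above.
- rod_handle (a point): Middle of the rod's handle, on the axis, 92 mm behind the collar's front face.
- rod_tip (a point): Tip of the rod, on the axis, 110 mm ahead of the collar's front face.
- stand: Fixed aluminium stand: base 60 x 170 x 10 mm, two posts 40 mm wide, 8 mm thick, at y = -30 and +90 mm. Each has a notch open at the top, 15 mm wide, floor 50 mm above the table, with a flared mouth 70 mm above the table. Origin on the table below the collar's place; y along the rod to its tip, z up.
- stand_seat (a point): Where the rod's origin (collar front face, on the axis) lies when the rod rests in the stand: 56 mm above the table. The rear post takes the square neck, the front post takes the shaft. Same axes as the stand.
- tray: Fixed ring tray 70 x 180 mm with a grey V trough 115 mm long in which the three cores stand on edge, and a sprung fork stop at the far end. Origin on the table below the trough's near, open end, where the rod enters; y along the trough towards the stop, z up. Trough walls reach 36 mm above the table and 24 mm to each side of the middle.
- tray_axis (a point): Point on the cores' common axis, 45 mm above the table, at the trough's near end (y = 0). Same axes as the tray.
- stop_mid (a point): Fixed mark on the cores' axis, 98.5 mm from the trough's near end: the middle of the range of the black fork stop. The fork's face really stands up to 12.5 mm before or behind it, not reported: feel for it. It gives way along +y at 2.5 N per mm for 10 mm, then is rigid. It and the dark carriage behind, 63 mm tall, have a 20 mm slot, open at the top, so the rod passes through and lifts out.
- ring1: Dark ferrite ring core, 40 mm outside diameter, 17 mm hole, 14 mm thick, about 65 g, standing on edge in the trough, loose and free to slide along it. Origin at its centre, y along the hole. The first of three, nearest the trough's open end. A rod in the hole first rises 2.5 mm before it lifts the core.
- ring2: The same kind of core, the middle one. Three closed up measure 42 mm.
- ring3: The same kind of core, the farthest one, standing at least 9 mm short of the sprung fork at the start.
- bottle: Bystander: white bottle, 60 mm in diameter, 150 mm tall. Origin under its centre.
- board: Bystander: green circuit board 90 x 60 mm, with components 18 mm tall in all. Origin under its centre.
- driver: Bystander: screwdriver 170 mm long, lying on the table.
- bin: Bystander: open grey bin 100 x 140 x 50 mm. Origin under its centre.

How it is judged (in metres and radians):
On the way, in this order (a step that is already met when the one before it is completed fails the run):
1. the rod passes through all three cores, its collar has closed them into a stack (farthest core's centre within 41 mm of the collar) and presses it on the sprung fork with more than 4 N (x of ring1 in the frame of rod between -0.006 and 0.006 m and z of ring1 in the frame of rod between -0.006 and 0.006 m and y of ring1 in the frame of rod between 0 and 0.041 m and x of ring2 in the frame of rod between -0.006 and 0.006 m and z of ring2 in the frame of rod between -0.006 and 0.006 m and y of ring2 in the frame of rod between 0 and 0.041 m and x of ring3 in the frame of rod between -0.006 and 0.006 m and z of ring3 in the frame of rod between -0.006 and 0.006 m and y of ring3 in the frame of rod between 0 and 0.041 m and contact force between rod and ring1 above 4 N and contact force between ring3 and tray above 4 N), for 0.2 s.
2. all three cores are lifted on the rod, out of the trough (centres more than 80 mm above the table), together (x of ring1 in the frame of rod between -0.006 and 0.006 m and z of ring1 in the frame of rod between -0.006 and 0.006 m and y of ring1 in the frame of rod between 0 and 0.08 m and x of ring2 in the frame of rod between -0.006 and 0.006 m and z of ring2 in the frame of rod between -0.006 and 0.006 m and y of ring2 in the frame of rod between 0 and 0.08 m and x of ring3 in the frame of rod between -0.006 and 0.006 m and z of ring3 in the frame of rod between -0.006 and 0.006 m and y of ring3 in the frame of rod between 0 and 0.08 m and height (world z) of each of ring1, ring2, ring3 above 0.08 m), for 0.2 s.
At the end, for the whole second after the job is handed in: Rod at rest in both stand notches (within 18 mm of the seat in all, 4 mm sideways, 3 mm in height, 0.05 rad), all three cores hanging at rest on its shaft, 0 to 80 mm ahead of the collar, and the gripper has let go (x of ring1 in the frame of rod between -0.006 and 0.006 m and z of ring1 in the frame of rod between -0.006 and 0.006 m and y of ring1 in the frame of rod between 0 and 0.08 m and x of ring2 in the frame of rod between -0.006 and 0.006 m and z of ring2 in the frame of rod between -0.006 and 0.006 m and y of ring2 in the frame of rod between 0 and 0.08 m and x of ring3 in the frame of rod between -0.006 and 0.006 m and z of ring3 in the frame of rod between -0.006 and 0.006 m and y of ring3 in the frame of rod between 0 and 0.08 m and distance between rod and stand_seat below 0.018 m and x of rod in the frame of stand_seat between -0.004 and 0.004 m and z of rod in the frame of stand_seat between -0.003 and 0.003 m and angle between the y axis of rod and the y axis of stand, either way round below 0.05 rad and linear speed of rod below 0.02 m/s and linear speed of each of ring1, ring2, ring3 below 0.03 m/s and contact force between rod and the fingers below 0.1 N); the robot touches nothing.
It fails at once if a core is pushed with more than 14 N by the rod or against the tray (contact force between any of ring1, ring2, ring3 and rod above 14 N or contact force between any of ring1, ring2, ring3 and tray above 14 N).
It fails at once if the gripper touches a core (contact force between the fingers and ring1 above 0.5 N or contact force between the fingers and ring2 above 0.5 N or contact force between the fingers and ring3 above 0.5 N).
It fails at once if a bystander is moved more than 15 mm (distance of any of bottle, board, driver, bin from where it was at the start of the episode above 0.015 m).
It also fails if it takes over 66 s, if anything falls off the work surface, if the arm or the gripper's body presses on something with over 40 N, if the wrist force passes 120 N, or if a joint passes its speed limit or range.

### The arm

A 6-joint arm with a two-finger parallel gripper is mounted at the origin on the work surface. World frame = base frame: x ahead of the robot, y to its left, z up, the work surface at z = 0. Lengths are in m, angles in degrees, forces in N, time in s.
With the tool pointing down it reaches from about 0.35 to 0.875 m from the base axis. Payload 4.2 kg.
Tool frame: the origin (TCP) lies at the very end of the fingers, on their centre line; the grasp point (between the pads) lies 19 mm behind it; z points along the fingers, y is the direction in which the jaws open and shut (so a half turn about z gives the same grasp; the last joint's range is limited). The gripper opens to 85 mm and grips with 20 to 120 N. Pads are 22 mm wide; open, the fingers measure 114 mm over their backs; the gripper's body (76 mm by 85 mm) begins 54 mm behind the grasp point. The pads swing forward as they close: fully open they stand 13 mm farther back than shut.
Start: joints at [83.572, 22.042, 0.453, 0, -68.411, -14.817], TCP at [0.226, 0.583, 0.231] pointing down, gripper open.
Joint ranges: [-179.83, 179.83], [-69.29, 118.12], [-61.27, 80.66], [-181.25, 117.63], [-171.15, -9.14], [-177.46, 177.46]. Speed limits (degrees/s): [159.86, 159.86, 180, 180, 180, 180].

### API

Orientations are given as [roll, pitch, yaw] about the fixed x, y, z axes, in that order (R = Rz(yaw) Ry(pitch) Rx(roll)).
In Python, from cell import r, imaging, finish_job, find_in, trace, tip_of gives the robot as it stands.
- The arm moves only by the tool play_rows, never from a script. Its argument "increments" is a list of rows, each an object of numbers: "x", "y", "z": the shift along the tool's x, y, z in m; "ax", "ay", "az": the turn, a rotation vector about the tool's x, y, z in rad; "fingers": the closure in counts, from 0 (fully open) to 255 (shut). A call has 1 to 20 rows; each row is the pose to reach, as a shift and turn from the pose commanded when the call began, along the tool's axes at that moment; what a row does not reach only later rows make up. A row lasts 1/8 s, in which the tool goes at most 62.5 mm and 10.7 degrees, less where a joint would pass 70% of its speed; a pose out of reach is approached as far as the arm can. A call with a gripper value outside its range is refused whole. The fingers move at their own pace and stop on an object; the grip force is fixed at half the most. Time passes only in rows, so rows that repeat a pose let the fingers close. It gives the time, the measured TCP pose, the force and the opening at its end, in the units of the state.
- r.state(): the state, without advancing time (a new reading comes with each control period).
- imaging.read_camera(name): name is "side" or "top"; returns a dict with "frame" (400x640x3 uint8, blue, green, red), "z_map" (400x640 float32, m along the optical axis (not along the pixel's ray), 0 where there is no reading), "fx", "fy", "cx", "cy" (pixels), "pose" (4x4, takes a point from camera to world coordinates). Camera axes: x right, y down, z forward; pixel columns grow to the right and rows downward; lengths in m; the calibration is good to about 2 mm. A picture is of the moment at which its call begins.
- finish_job(): hands the job in, once; it reports no verdict.
Trained networks look in a picture, given as the dict that the camera call returned (one of the last four; its "shot" number tells which), for a name from the list of things; names that differ only in an ending like _2 or _b are one class to them, and where a whole thing is asked for, a point or a joint stands for the part that bears it (a point fixed in the world has none). Each returns a list of dicts, best first, with "score" (0 to 1); they miss things now and then, are a little off and sometimes report something else, mostly with a low value. They report only what shows in the picture. A call takes as long as a camera call.
- find_in(picture, name): "centre" ([column, row] as shares, 0 to 1, of the picture: columns of its width, rows of its height, amid what is visible of it).
- trace(picture, name): "pixels" (400x640 bool, what is visible of it) and "centre" ([column, row] as shares, 0 to 1, of the picture: columns of its width, rows of its height, amid what is visible of it).
- tip_of(picture, name): "centre" ([column, row] as shares, 0 to 1, of the picture: columns of its width, rows of its height: a listed point, or the origin of a listed thing).
The state is a dict: "clock": time; "joint_positions": joint angles; "joint_velocities": joint speeds; "effort": joint torques, N m; "tool_pos": TCP position; "ee_rot": TCP orientation; "ft_force": force on the tool from outside, world axes, zero at the start; "ft_torque": the same for the moment, N m; "finger_gap": finger opening in m.
Only numpy, scipy, OpenCV 4.12 (cv2) and the standard library are available. Lean on these libraries where they do the work, as an engineer would, in place of code of your own. Each camera call takes 0.05 s, during which the arm holds its last target.

## Working session

There is one attempt and no reset: what is moved stays moved. The work goes in short steps, Python scripts to look and compute and a tool call to move; the robot and the scene stay as the last step left them, time stands still between calls to the robot, and variables do not carry over. Pictures are saved under pics/ and viewed, and the job is handed in when it is done.

Besides the shell and the picture viewer there is one more tool, called after "Request:" as a command line: name --argument value ..., lists and objects as JSON in quotes. play_rows: Moves the arm, as the interface text tells. Its arguments: {"type":"object","properties":{"increments":{"type":"array","items":{"type":"object","properties":{"x":{"type":"number"},"y":{"type":"number"},"z":{"type":"number"},"ax":{"type":"number"},"ay":{"type":"number"},"az":{"type":"number"},"fingers":{"type":"number"}}}}},"required":["increments"]}

```bash
mkdir -p pics; ls; cat > h.py <<'E'
import numpy as np, cv2
from cell import r, imaging, finish_job, find_in, trace, tip_of
def pix(p,c): return c[0]*640,c[1]*400
def proj(p,P):
    T=np.linalg.inv(p['pose']); q=T[:3,:3]@np.asarray(P)+T[:3,3]
    return p['fx']*q[0]/q[2]+p['cx'],p['fy']*q[1]/q[2]+p['cy']
def ray(p,u,v):
    d=np.array([(u-p['cx'])/p['fx'],(v-p['cy'])/p['fy'],1.]); return p['pose'][:3,3],p['pose'][:3,:3]@d
def at_z(p,u,v,z):
    o,d=ray(p,u,v); return o+d*(z-o[2])/d[2]
def cloud(p):
    z=p['z_map'];v,u=np.mgrid[:400,:640]
    P=np.stack([(u-p['cx'])/p['fx']*z,(v-p['cy'])/p['fy']*z,z],-1)
    W=P@p['pose'][:3,:3].T+p['pose'][:3,3]; W[z==0]=np.nan
    return W
def tri(p1,a,p2,b):
    o1,d1=ray(p1,*a);o2,d2=ray(p2,*b)
    A=np.stack([d1,-d2],1);s=np.linalg.lstsq(A,o2-o1,rcond=None)[0]
    x,y=o1+d1*s[0],o2+d2*s[1]; return (x+y)/2,np.linalg.norm(x-y)
E
python3 - <<'E'
from h import *
np.set_printoptions(precision=4,suppress=True)
print(r.state())
P={}
for n in('side','top'):
    P[n]=p=imaging.read_camera(n); cv2.imwrite(f'pics/{n}0.png',p['frame']); print(n,p['shot'],p['fx'],p['cx'],p['cy'],p['pose'])
    np.savez(f'{n}0.npz',**{k:p[k] for k in('frame','z_map','fx','fy','cx','cy','pose')})
for o in 'rod rod_handle rod_tip stand stand_seat tray tray_axis stop_mid ring1 ring2 ring3 bottle board driver bin'.split():
    px={}
    for n in P:
        t=tip_of(P[n],o)
        if t: px[n]=pix(0,t[0]['centre']); print(o,n,[(np.round(pix(0,q['centre']),1),round(q['score'],2)) for q in t[:4]])
    if len(px)==2: print('   tri',tri(P['side'],px['side'],P['top'],px['top']))
E
```

```text
pics
{'clock': 0.0, 'joint_positions': array([ 83.5731,  22.0922,   0.3793,  -0.0275, -68.4111, -14.8177]), 'joint_velocities': array([-0.027 , -0.0259, -0.1062,  0.0417, -0.0485, -0.0807]), 'effort': array([ -0.0007, -39.2289,  18.8392,   4.186 ,  -0.0048,  -0.    ]), 'tool_pos': array([0.2262, 0.582 , 0.2302]), 'ee_rot': array([179.8736,  -0.007 , -21.2547]), 'ft_force': array([-0.5648,  0.7897, -0.0278]), 'ft_torque': array([-0.0133,  0.0075,  0.0222]), 'finger_gap': 0.08541647603579593}
side 1 438.4117227216578 318.19362310530926 193.20151799829748 [[ 0.9459 -0.2453  0.2123  0.3536]
 [-0.3244 -0.7145  0.6199 -0.5927]
 [-0.0003 -0.6553 -0.7554  0.8309]
 [ 0.      0.      0.      1.    ]]
top 2 513.6037956402714 327.54064627487196 195.6695292665635 [[-0.0162 -0.9863  0.1641  0.3276]
 [-0.9998  0.0179  0.0093  0.0059]
 [-0.0122 -0.1639 -0.9864  1.3894]
 [ 0.      0.      0.      1.    ]]
rod side [(array([272. , 232.4]), 0.91), (array([305.1, 111.4]), 0.62)]
rod top [(array([351.3, 238.9]), 0.88), (array([183.8, 164. ]), 0.66), (array([311.9, 162.8]), 0.47)]
   tri (array([ 0.4359, 
[... 2442 characters left out ...]
.75)]
bottle top [(array([221.4, 246.4]), 0.88)]
   tri (array([0.4231, 0.3059, 0.0119]), np.float64(0.0019231300529476344))
board side [(array([402.3, 359.7]), 0.67)]
board top [(array([465. , 179.3]), 0.75), (array([185.5, 163. ]), 0.6)]
   tri (array([ 0.5979, -0.3578,  0.0079]), np.float64(0.00401016850802634))
driver side [(array([325.4, 376. ]), 0.68)]
driver top [(array([458.2, 228.2]), 0.57), (array([352.3, 238. ]), 0.57)]
   tri (array([ 0.4599, -0.3345, -0.0079]), np.float64(0.007897294817815238))
bin side [(array([304.8, 110.8]), 0.96)]
bin top [(array([187.5, 164.9]), 0.62), (array([459.5, 230.3]), 0.23)]
   tri (array([0.6524, 0.4054, 0.005 ]), np.float64(0.0021216777348319962))
```

```bash
python3 - <<'E'
import cv2
a=cv2.imread('pics/side0.png');b=cv2.imread('pics/top0.png')
cv2.imwrite('pics/side_crop.png',cv2.resize(a[130:300,220:400],None,fx=4,fy=4,interpolation=2)[:600])
cv2.imwrite('pics/top_crop.png',cv2.resize(b[135:275,240:440],None,fx=4,fy=4,interpolation=2))
E
```

```text
(no output)
```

View pics/side0.png

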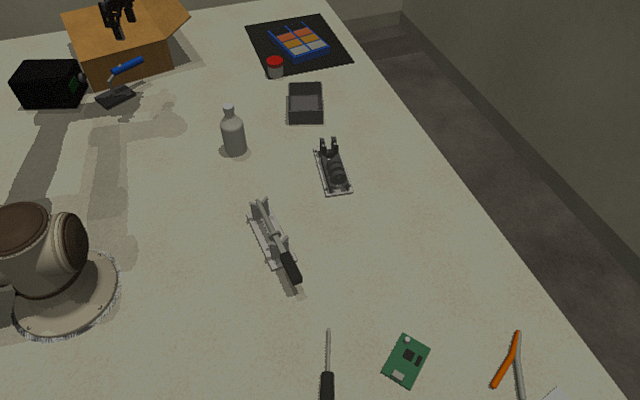

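View pics/top0.png

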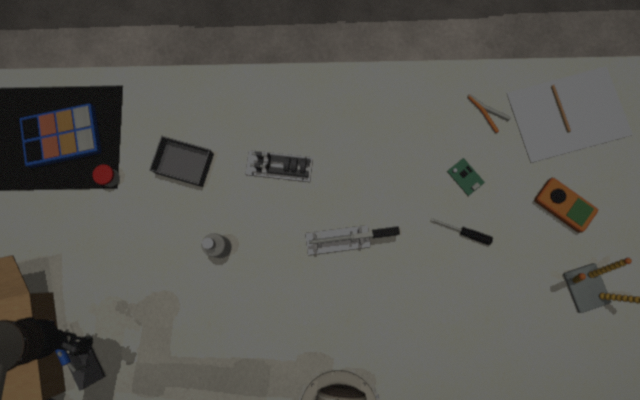

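View pics/side_crop.png

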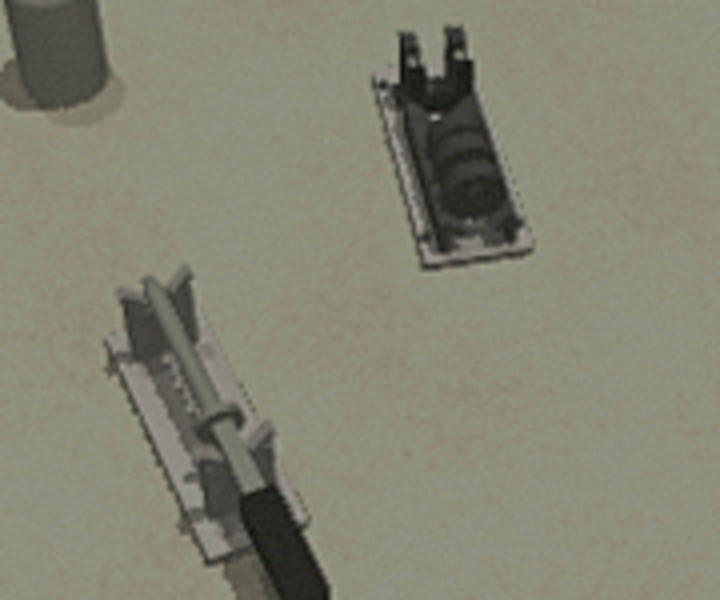

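View pics/top_crop.png

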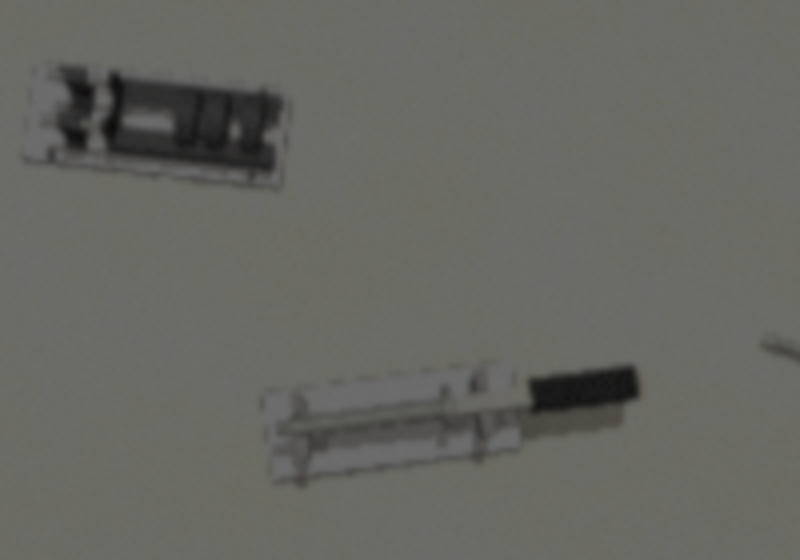

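```bash
python3 - <<'E'
from h import *
np.set_printoptions(precision=4,suppress=True,linewidth=150)
ims={}
for n in('side','top'):
    fr=[];zz=[]
    for i in range(8):
        p=imaging.read_camera(n); fr.append(p['frame'].astype(float)); zz.append(p['z_map'])
    z=np.array(zz); print(n,'noise',np.nanstd(z,0).mean(),(z==0).mean())
    z=np.where(z==0,np.nan,z); p['z_map']=np.nan_to_num(np.nanmedian(z,0)).astype('f4'); p['frame']=np.mean(fr,0)
    np.savez(f'{n}1.npz',**{k:p[k] for k in('frame','z_map','fx','fy','cx','cy','pose')})
    for o in('rod','stand','tray','ring1'):
        t=trace(imaging.read_camera(n),o)
        print(o,[(round(q['score'],2),q['pixels'].sum(),np.round(pix(0,q['centre']),1)) for q in t[:4]])
        for k,q in enumerate(t[:4]):
            np.save(f'm_{n}_{o}_{k}.npy',q['pixels'])
    W=cloud(p)
    for o in('rod','stand','tray'):
        m=np.load(f'm_{n}_{o}_0.npy'); Q=W[m];Q=Q[~np.isnan(Q[:,0])]
        print(o,'min',np.percentile(Q,2,axis=0),'max',np.percentile(Q,98,axis=0),'mean',Q.mean(0))
    # table
    m=(abs(W[...,0]-.55)<.1)&(abs(W[...,1]+.2)<.06); print('table z',np.nanmedian(W[m][:,2]))
    ims[n]=p
b=ims['top']['frame'];a=ims['side']['frame']
g=lambda x:np.clip(255*(x/150)**.7,0,255).astype('u1')
cv2.imwrite('pics/top_tray.png',cv2.resize(g(b)[145:190,235:325],None,fx=8,fy=8,interpolation=2))
cv2.imwrite('pics/top_stand.png',cv2.resize(g(b)[215:265,300:405],None,fx=7,fy=7,interpolation=2))
cv2.imwrite('pics/side_tray.png',cv2.resize(g(a)[130:200,300:365],None,fx=8,fy=8,interpolation=2))
cv2.imwrite('pics/side_stand.png',cv2.resize(g(a)[190:290,235:310],None,fx=6,fy=6,interpolation=2))
E
```

```text
side noise 0.016578753 0.003974609375
rod [(0.92, np.int64(746), array([283., 257.]))]
stand [(0.68, np.int64(1329), array([265.5, 233.6]))]
tray [(0.96, np.int64(1022), array([325. , 169.4]))]
ring1 [(0.74, np.int64(192), array([339.3, 176.8])), (0.51, np.int64(86), array([332.9, 160.8])), (0.47, np.int64(120), array([334.4, 168.4]))]
rod min [ 0.4298 -0.1653  0.0526] max [0.4638 0.0527 0.0696] mean [ 0.4465 -0.0858  0.0644]
stand min [ 0.4043 -0.0915  0.0017] max [0.4728 0.0696 0.0711] mean [ 0.4324 -0.0085  0.0229]
tray min [0.605  0.0618 0.0037] max [0.6719 0.2362 0.064 ] mean [0.6359 0.139  0.0241]
table z 0.0012290744938163733
top noise 0.019224267 0.00402734375
rod [(0.79, np.int64(526), array([368.8, 234.4]))]
stand [(0.85, np.int64(1099), array([334.5, 242.7]))]
tray [(0.67, np.int64(1349), array([271.9, 164.9]))]
ring1 [(0.52, np.int64(89), array([295.1, 162.7]))]
rod min [ 0.4278 -0.1607  0.0502] max [0.4628 0.0568 0.0679] mean [ 0.4445 -0.0698  0.0616]
stand min [ 0.4045 -0.0857  0.0057] max [0.4702 0.0737 0.069 ] mean [ 0.4355 -0.0046  0.0134]
tray min [0.6054 0.0658 0.0035] max [0.6802 0.2398 0.0608] mean [0.6395 0.1579 0.0197]
table z -0.001407644909091621
```

View pics/top_tray.png

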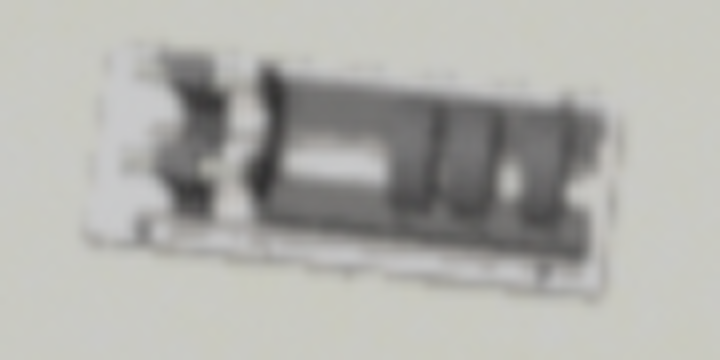

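View pics/top_stand.png

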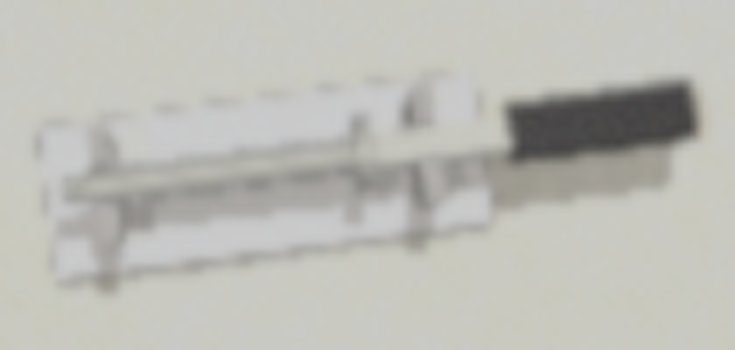

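View pics/side_tray.png

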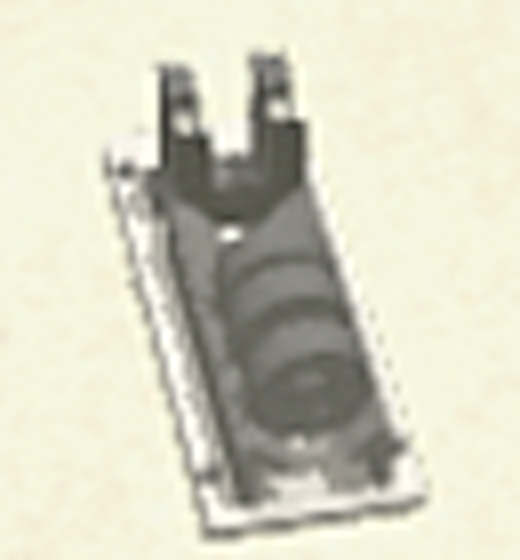

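View pics/side_stand.png

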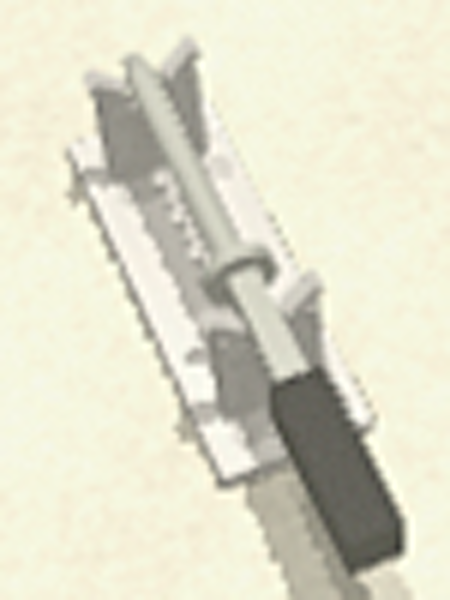

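```bash
cat > fit.py <<'E'
from h import *
from scipy.optimize import least_squares
np.set_printoptions(precision=4,suppress=True,linewidth=150)
def box(p,c,h):
    q=abs(p-c)-h; return np.linalg.norm(np.maximum(q,0),axis=1)+np.minimum(q.max(1),0)
def cyl(p,y0,y1,R):
    q=np.stack([np.hypot(p[:,0],p[:,2])-R,abs(p[:,1]-(y0+y1)/2)-(y1-y0)/2],1)
    return np.linalg.norm(np.maximum(q,0),axis=1)+np.minimum(q.max(1),0)
def rod(p):
    return np.min([cyl(p,0,.106,.006),cyl(p,-.006,0,.014),box(p,[0,-.0315,0],[.006,.0255,.006]),box(p,[0,-.092,0],[.011,.035,.011])],0)
def loc(W,x):
    c,s=np.cos(x[3]),np.sin(x[3]); d=W-np.array(x[:3]); return np.stack([c*d[:,0]+s*d[:,1],-s*d[:,0]+c*d[:,1],d[:,2]],1)
def stand(p): # stand origin
    return np.min([box(p,[0,.03,.005],[.03,.085,.005]),box(p,[0,.03,-.05],[1,1,.05])]+[box(p,[sx*.01375,y,.035],[.00625,.004,.035]) for y in(-.03,.09) for sx in(-1,1)]+[box(p,[0,y,.025],[.02,.004,.025]) for y in(-.03,.09)],0)
def load(n):
    d=np.load(n+'1.npz');return {k:d[k] for k in d}
if __name__=='__main__':
  for n in('side','top'):
    p=load(n);W=cloud(p)
    Q=W.reshape(-1,3);Q=Q[~np.isnan(Q[:,0])]
    S=Q[(abs(Q[:,0]-.44)<.06)&(Q[:,1]>-.2)&(Q[:,1]<.11)&(Q[:,2]>-.01)&(Q[:,2]<.1)]
    def f(x):
        a=loc(S,x); b=a.copy(); b[:,2]-=.056
        return np.minimum(stand(a),rod(b))
    best=None
    for y0 in(-.04,-.03,-.05):
        s=least_squares(f,[.44,y0,0,.07],loss='soft_l1',f_scale=.0015)
        if best is None or s.cost<best.cost:best=s
    print(n,best.x,np.degrees(best.x[3]),best.cost,'med',np.median(abs(best.fun)),len(S))
    # rod alone
    x=best.x;a=loc(S,x);m=(a[:,2]>.04)&(abs(a[:,0])<.016)&((a[:,1]<-.036)|(a[:,1]>-.024))&((a[:,1]<.084)|(a[:,1]>.096));R=S[m]
    s=least_squares(lambda x:rod(loc(R,x)),[x[0],x[1],.056,x[3]],loss='soft_l1',f_scale=.0015)
    print('  rod only',s.x,np.degrees(s.x[3]),'med',np.median(abs(s.fun)),m.sum())
E
python3 fit.py
```

```text
side [ 0.4424 -0.036   0.0012  0.1119] 6.413147295042275 0.001334960834854719 med 0.0004072044555165615 6378
  rod only [ 0.4426 -0.0387  0.0572  0.1132] 6.484705578614802 med 0.0002975963136426698 755
top [ 0.4413 -0.0366 -0.0014  0.1135] 6.50354414878712 0.002809478216120354 med 0.0007984713466955631 5090
  rod only [ 0.4414 -0.0383  0.0546  0.114 ] 6.529833135143706 med 0.0005708754795518099 514
```

```bash
cat > tfit.py <<'E'
from fit import *
if __name__=='__main__':
  for n in('side','top'):
    p=load(n);W=cloud(p);Q=W.reshape(-1,3);Q=Q[~np.isnan(Q[:,0])]
    S=Q[(abs(Q[:,0]-.64)<.07)&(Q[:,1]>.03)&(Q[:,1]<.27)&(Q[:,2]>-.01)&(Q[:,2]<.1)]
    z0={'side':.0012,'top':-.0014}[n]
    S=S-[0,0,z0]
    # rings + yaw: upper part of rings, base lateral edges
    def f(x,full=False):
        a=loc(S,[x[0],x[1],0,x[2]])
        b=a-[0,0,.045]
        d=[cyl(b,y-.007,y+.007,.020) for y in x[3:6]]
        d.append(box(a,[0,x[6],x[7]/2],[.035,.09,x[7]/2])); d.append(box(a,[0,0,-.05],[1,1,.05]))
        m=(a[:,2]<.012)|((a[:,2]>.045)&(a[:,1]>0)&(a[:,1]<.085))
        r_=np.min(d,0); r_=np.where(m,r_,.005)
        return r_
    x0=[.635,.067,-.1,.015,.035,.05,.08,.008]
    s=least_squares(f,x0,loss='soft_l1',f_scale=.0015,x_scale=[.01,.01,.1,.01,.01,.01,.01,.01])
    print(n,s.x,np.degrees(s.x[2]),s.cost)
    x=s.x;a=loc(S,[x[0],x[1],0,x[2]])
    for lo in np.arange(-.02,.18,.01):
        m=(a[:,1]>lo)&(a[:,1]<lo+.01)&(a[:,2]>.013); t=a[m]
        if len(t): print(f'{lo:.2f} n{len(t)} zmax {t[:,2].max():.3f} x {t[:,0].min():.3f} {t[:,0].max():.3f} mean x {t[:,0].mean():.4f}')
E
python3 tfit.py
```

```text
side [ 0.6326  0.0503 -0.1362  0.0341  0.0585  0.0781  0.103   0.0084] -7.805285004771828 0.004177498244881972
0.01 n59 zmax 0.038 x -0.024 0.025 mean x -0.0007
0.02 n170 zmax 0.066 x -0.025 0.025 mean x -0.0004
0.03 n80 zmax 0.066 x -0.024 0.023 mean x -0.0057
0.04 n16 zmax 0.064 x -0.025 -0.002 mean x -0.0203
0.05 n100 zmax 0.066 x -0.024 0.023 mean x -0.0046
0.06 n45 zmax 0.065 x -0.025 0.018 mean x -0.0095
0.07 n82 zmax 0.066 x -0.025 0.018 mean x -0.0065
0.08 n30 zmax 0.066 x -0.025 0.018 mean x -0.0118
0.09 n13 zmax 0.037 x -0.025 -0.017 mean x -0.0221
0.10 n14 zmax 0.038 x -0.024 0.022 mean x -0.0149
0.11 n31 zmax 0.038 x -0.025 0.023 mean x -0.0072
0.12 n142 zmax 0.062 x -0.025 0.023 mean x -0.0011
0.13 n18 zmax 0.061 x -0.024 0.018 mean x -0.0071
0.14 n75 zmax 0.064 x -0.025 0.020 mean x -0.0018
0.15 n58 zmax 0.064 x -0.025 0.020 mean x -0.0039
0.16 n9 zmax 0.063 x -0.023 0.012 mean x -0.0002
0.17 n4 zmax 0.055 x -0.018 0.017 mean x 0.0062
top [ 0.6316  0.0523 -0.1345  0.0327  0.0569  0.0762  0.1007  0.0081] -7.705612240898865 0.005495466556357144
0.01 n25 zmax 0.037 x -0.025 0.024 mean x -0.0019
0.02 n78 zmax 0.066 x -0.025 0.031 mean x -0.0027
0.03 n64 zmax 0.066 x -0.025 0.017 mean x -0.0074
0.04 n55 zmax 0.062 x -0.025 0.024 mean x -0.0011
0.05 n77 zmax 0.068 x -0.025 0.023 mean x -0.0064
0.06 n61 zmax 0.066 x -0.025 0.024 mean x -0.0060
0.07 n77 zmax 0.065 x -0.025 0.024 mean x -0.0056
0.08 n42 zmax 0.066 x -0.025 0.021 mean x -0.0078
0.09 n49 zmax 0.038 x -0.025 0.024 mean x -0.0003
0.10 n49 zmax 0.037 x -0.025 0.022 mean x -0.0032
0.11 n51 zmax 0.038 x -0.025 0.024 mean x -0.0012
0.12 n81 zmax 0.062 x -0.025 0.023 mean x -0.0024
0.13 n16 zmax 0.061 x -0.025 0.017 mean x -0.0039
0.14 n60 zmax 0.064 x -0.025 0.021 mean x -0.0010
0.15 n76 zmax 0.067 x -0.025 0.021 mean x -0.0040
0.16 n14 zmax 0.056 x -0.018 0.019 mean x 0.0014
0.17 n6 zmax 0.057 x -0.018 0.028 mean x 0.0026
```

```bash
cat > k.py <<'E'
import numpy as np, json, sys
from scipy.spatial.transform import Rotation as Ro
def R(rpy): return Ro.from_euler('xyz',rpy,degrees=True).as_matrix()
C='cmd.json'
def get(): 
    d=json.load(open(C)); return np.array(d['p']),np.array(d['R'])
def put(p,M): json.dump({'p':list(map(float,p)),'R':np.asarray(M).tolist()},open(C,'w'))
def rel(p,rpy):
    p0,M=get(); d=M.T@(np.array(p)-p0); rv=Ro.from_matrix(M.T@R(rpy)).as_rotvec(); return np.round(d,4),np.round(rv,4)
def did(x=0,y=0,z=0,ax=0,ay=0,az=0):
    p,M=get(); put(p+M@np.array([x,y,z]),M@Ro.from_rotvec([ax,ay,az]).as_matrix()); q,N=get(); print('cmd',q,Ro.from_matrix(N).as_euler('xyz',degrees=True))
E
python3 -c "
from k import *
put([.226,.583,.231],R([180,0,-21.245]))
print(rel([.42,.25,.25],[180,0,-55]));print(rel([.4524,-.13,.16],[180,0,-83.5]));print(rel([.4524,-.13,.037],[180,0,-83.5]))"
```

```text
(array([ 0.3015,  0.2401, -0.019 ]), array([ 0.    , -0.    ,  0.5891]))
(array([0.4694, 0.5825, 0.071 ]), array([ 0.    , -0.    ,  1.0866]))
(array([0.4694, 0.5825, 0.194 ]), array([ 0.    , -0.    ,  1.0866]))
```

Request:
play_rows --increments '[{"x": 0.05, "y": 0.04, "z": -0.003, "az": 0.1}, {"x": 0.1, "y": 0.08, "z": -0.006, "az": 0.2}, {"x": 0.15, "y": 0.12, "z": -0.009, "az": 0.3}, {"x": 0.2, "y": 0.16, "z": -0.012, "az": 0.4}, {"x": 0.25, "y": 0.2, "z": -0.015, "az": 0.5}, {"x": 0.3, "y": 0.24, "z": -0.019, "az": 0.59}, {"x": 0.325, "y": 0.29, "z": -0.01, "az": 0.67}, {"x": 0.35, "y": 0.34, "z": 0.0, "az": 0.75}, {"x": 0.375, "y": 0.39, "z": 0.01, "az": 0.83}, {"x": 0.4, "y": 0.44, "z": 0.03, "az": 0.91}, {"x": 0.425, "y": 0.49, "z": 0.05, "az": 0.99}, {"x": 0.45, "y": 0.54, "z": 0.06, "az": 1.05}, {"x": 0.4694, "y": 0.5825, "z": 0.071, "az": 1.0866}, {"x": 0.4694, "y": 0.5825, "z": 0.071, "az": 1.0866}, {"x": 0.4694, "y": 0.5825, "z": 0.071, "az": 1.0866}]'

```text
invalid input at $.increments[0]: expected keys x, y, z, ax, ay, az, fingers
```

Request:
play_rows --increments '[{"x": 0.05, "y": 0.04, "z": -0.003, "ax": 0, "ay": 0, "az": 0.1, "fingers": 0}, {"x": 0.1, "y": 0.08, "z": -0.006, "ax": 0, "ay": 0, "az": 0.2, "fingers": 0}, {"x": 0.15, "y": 0.12, "z": -0.009, "ax": 0, "ay": 0, "az": 0.3, "fingers": 0}, {"x": 0.2, "y": 0.16, "z": -0.012, "ax": 0, "ay": 0, "az": 0.4, "fingers": 0}, {"x": 0.25, "y": 0.2, "z": -0.015, "ax": 0, "ay": 0, "az": 0.5, "fingers": 0}, {"x": 0.3, "y": 0.24, "z": -0.019, "ax": 0, "ay": 0, "az": 0.59, "fingers": 0}, {"x": 0.325, "y": 0.29, "z": -0.01, "ax": 0, "ay": 0, "az": 0.67, "fingers": 0}, {"x": 0.35, "y": 0.34, "z": 0.0, "ax": 0, "ay": 0, "az": 0.75, "fingers": 0}, {"x": 0.375, "y": 0.39, "z": 0.01, "ax": 0, "ay": 0, "az": 0.83, "fingers": 0}, {"x": 0.4, "y": 0.44, "z": 0.03, "ax": 0, "ay": 0, "az": 0.91, "fingers": 0}, {"x": 0.425, "y": 0.49, "z": 0.05, "ax": 0, "ay": 0, "az": 0.99, "fingers": 0}, {"x": 0.45, "y": 0.54, "z": 0.06, "ax": 0, "ay": 0, "az": 1.05, "fingers": 0}, {"x": 0.4694, "y": 0.5825, "z": 0.071, "ax": 0, "ay": 0, "az": 1.0866, "fingers": 0}, {"x": 0.4694, "y": 0.5825, "z": 0.071, "ax": 0, "ay": 0, "az": 1.0866, "fingers": 0}, {"x": 0.4694, "y": 0.5825, "z": 0.071, "ax": 0, "ay": 0, "az": 1.0866, "fingers": 0}]'

```text
clock: 5.08
tool_pos: [0.453, -0.1305, 0.1605]
ee_rot: [-180.0, -0.0, -83.5]
ft_force: [0.3, -0.5, 0.1]
finger_gap: 0.0855
```

Request:
play_rows --increments '[{"x": 0, "y": 0, "z": 0.035, "ax": 0, "ay": 0, "az": 0, "fingers": 0}, {"x": 0, "y": 0, "z": 0.07, "ax": 0, "ay": 0, "az": 0, "fingers": 0}, {"x": 0, "y": 0, "z": 0.1, "ax": 0, "ay": 0, "az": 0, "fingers": 0}, {"x": 0, "y": 0, "z": 0.123, "ax": 0, "ay": 0, "az": 0, "fingers": 0}, {"x": 0, "y": 0, "z": 0.123, "ax": 0, "ay": 0, "az": 0, "fingers": 120}]'

```text
clock: 5.7
tool_pos: [0.4523, -0.1293, 0.0365]
ee_rot: [179.8, 0.0, -83.4]
ft_force: [-0.9, -0.2, 0.1]
finger_gap: 0.0697
```

Request:
play_rows --increments '[{"x": 0, "y": 0, "z": 0, "ax": 0, "ay": 0, "az": 0, "fingers": 160}, {"x": 0, "y": 0, "z": 0, "ax": 0, "ay": 0, "az": 0, "fingers": 255}, {"x": 0, "y": 0, "z": 0, "ax": 0, "ay": 0, "az": 0, "fingers": 255}, {"x": 0, "y": 0, "z": 0, "ax": 0, "ay": 0, "az": 0, "fingers": 255}, {"x": 0, "y": 0, "z": 0, "ax": 0, "ay": 0, "az": 0, "fingers": 255}, {"x": 0, "y": 0, "z": 0, "ax": 0, "ay": 0, "az": 0, "fingers": 255}, {"x": 0, "y": 0, "z": 0, "ax": 0, "ay": 0, "az": 0, "fingers": 255}]'

```text
clock: 6.58
tool_pos: [0.4535, -0.1304, 0.038]
ee_rot: [-179.9, -0.0, -83.5]
ft_force: [-1.6, 1.8, 5.9]
finger_gap: 0.0211
```

```bash
cat > rodfit.py <<'E'
from fit import *
import sys
def shots(n,k=6):
    zz=[];fr=[]
    for i in range(k):
        p=imaging.read_camera(n);zz.append(p['z_map']);fr.append(p['frame'].astype(float))
    z=np.array(zz);z=np.where(z==0,np.nan,z);p['z_map']=np.nan_to_num(np.nanmedian(z,0)).astype('f4');p['frame']=np.mean(fr,0);return p
def loc5(W,x): # x: pos, yaw, pitch(tip up +)
    c,s=np.cos(x[3]),np.sin(x[3]); a=loc(W,x); c,s=np.cos(x[4]),np.sin(x[4])
    return np.stack([a[:,0],c*a[:,1]+s*a[:,2],-s*a[:,1]+c*a[:,2]],1)
def fitrod(p,x0,ymin=-.057,ymax=.2,iters=3,lat=.018,zmin=-1,yfix=True):
    Q=cloud(p).reshape(-1,3);Q=Q[~np.isnan(Q[:,0])]; x=np.array(x0,float)
    Q=Q[np.linalg.norm(Q-x[:3],axis=1)<.2]
    for i in range(iters):
        a=loc5(Q,x);d=rod(a);m=(abs(d)<[.012,.008,.005][i])&(a[:,1]>ymin)&(a[:,1]<ymax)&(a[:,2]>zmin);
        S=Q[m]
        s=least_squares(lambda x:rod(loc5(S,x)),x,loss='soft_l1',f_scale=.0015,x_scale=[.01,.01,.01,.1,.1]);x=s.x
    return x,m.sum(),np.median(abs(s.fun))
E
python3 - <<'E'
from rodfit import *
st=r.state();print(st['tool_pos'],st['ee_rot'],st['ft_force'],st['ft_torque'])
for n in('side','top'):
    p=shots(n,4); np.save(f'grasp_{n}.npy',p['z_map'])
    print(n,fitrod(p,[.442,-.0385,.056,.1135,0],zmin=-.002))
    cv2.imwrite(f'pics/g_{n}.png',np.clip(p['frame']*1.5,0,255).astype('u1')[130:300,220:440])
E
```

```text
[ 0.4535 -0.1304  0.038 ] [-179.9071   -0.0025  -83.495 ] [-1.5741  1.8175  5.8879] [ 1.0207  0.2201 -0.0138]
side (array([ 0.4296, -0.0438,  0.0675,  0.0477,  0.0141]), np.int64(16), np.float64(0.0013371823232954279))
top (array([ 0.442 , -0.0385,  0.056 ,  0.1135,  0.    ]), np.int64(0), np.float64(nan))
  return _methods._mean(a, axis=axis, dtype=dtype,
  ret = ret.dtype.type(ret / rcount)
```

```bash
python3 -c "
import cv2,numpy as np
a=cv2.imread('pics/g_side.png');b=cv2.imread('pics/g_top.png')
cv2.imwrite('pics/g.png',cv2.resize(np.vstack([a,b]),None,fx=1.75,fy=1.75))"
```

```text
(no output)
```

View pics/g.png

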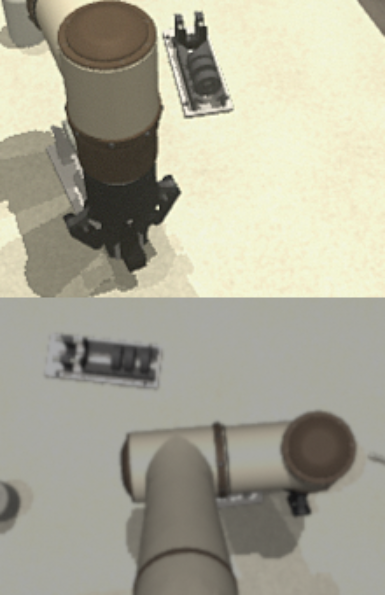

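```bash
cat > tr.py <<'E'
from k import *
yaw=-.1353; u=np.array([-np.sin(yaw),np.cos(yaw),0]); o=np.array([.6321,.0513,0])
def tcp(s,z,lat=0): # rod collar at local s, axis height z
    return o+u*(s-.0921)+np.array([np.cos(yaw),np.sin(yaw),0])*lat+np.array([0,0,z-.019])
rpy=[180,0,np.degrees(yaw)-90]
E
python3 -c "
from tr import *
did(.4694,.5825,.071,0,0,1.0866);did(z=.123)
p,_=get()
print(rel(p+[0,0,.1],[180,0,-83.5]))
print(rel(tcp(-.125,.137+.019),rpy), rel(tcp(-.125,.045),rpy))"
```

```text
cmd [ 0.45242656 -0.13000324  0.16      ] [180.           0.         -83.50259402]
cmd [ 0.45242656 -0.13000324  0.037     ] [180.           0.         -83.50259402]
(array([ 0. ,  0. , -0.1]), array([-0., -0., -0.]))
(array([ 0.0506, -0.1456, -0.1   ]), array([-0.    , -0.    ,  0.2487])) (array([ 0.0506, -0.1456,  0.011 ]), array([-0.    , -0.    ,  0.2487]))
```

Request:
play_rows --increments '[{"x": 0, "y": 0, "z": -0.005, "ax": 0, "ay": 0, "az": 0, "fingers": 255}, {"x": 0, "y": 0, "z": -0.015, "ax": 0, "ay": 0, "az": 0, "fingers": 255}, {"x": 0, "y": 0, "z": -0.03, "ax": 0, "ay": 0, "az": 0, "fingers": 255}, {"x": 0, "y": 0, "z": -0.05, "ax": 0, "ay": 0, "az": 0, "fingers": 255}, {"x": 0, "y": 0, "z": -0.075, "ax": 0, "ay": 0, "az": 0, "fingers": 255}, {"x": 0, "y": 0, "z": -0.1, "ax": 0, "ay": 0, "az": 0, "fingers": 255}, {"x": 0, "y": 0, "z": -0.1, "ax": 0, "ay": 0, "az": 0, "fingers": 255}, {"x": 0, "y": 0, "z": -0.1, "ax": 0, "ay": 0, "az": 0, "fingers": 255}]'

```text
clock: 7.98
tool_pos: [0.452, -0.1305, 0.1367]
ee_rot: [179.9, 0.0, -83.5]
ft_force: [0.1, -0.2, -2.0]
finger_gap: 0.021
```

Request:
play_rows --increments '[{"x": 0.01, "y": -0.035, "z": 0, "ax": 0, "ay": 0, "az": 0.06, "fingers": 255}, {"x": 0.025, "y": -0.07, "z": 0, "ax": 0, "ay": 0, "az": 0.12, "fingers": 255}, {"x": 0.038, "y": -0.105, "z": 0, "ax": 0, "ay": 0, "az": 0.18, "fingers": 255}, {"x": 0.047, "y": -0.13, "z": 0, "ax": 0, "ay": 0, "az": 0.22, "fingers": 255}, {"x": 0.0506, "y": -0.1456, "z": 0, "ax": 0, "ay": 0, "az": 0.2487, "fingers": 255}, {"x": 0.0506, "y": -0.1456, "z": 0, "ax": 0, "ay": 0, "az": 0.2487, "fingers": 255}, {"x": 0.0506, "y": -0.1456, "z": 0, "ax": 0, "ay": 0, "az": 0.2487, "fingers": 255}]'

```text
clock: 8.85
tool_pos: [0.602, -0.1641, 0.1361]
ee_rot: [179.8, -0.0, -97.7]
ft_force: [0.5, -0.6, -1.4]
finger_gap: 0.0209
```

```bash
python3 -c "
from k import *
did(z=-.1);did(.0506,-.1456,0,0,0,.2487)"
python3 - <<'E'
from rodfit import *
st=r.state();print(st['tool_pos'],st['ee_rot'],st['ft_force'],st['ft_torque'])
from tr import tcp,o,u
x0=list(o+u*(-.125)+[0,0,.156])+[-.1353,0]
for n in('side','top'):
    p=shots(n,4)
    print(n,fitrod(p,x0))
    f=np.clip(p['frame']*1.5,0,255).astype('u1'); q=proj(p,o+u*(-.125+.11)+[0,0,.156]);print('tip px exp',q)
    cv2.imwrite(f'pics/s_{n}.png',cv2.resize(f[90:290,240:440],None,fx=3,fy=3))
E
```

```text
cmd [ 0.45242656 -0.13000324  0.137     ] [180.           0.         -83.50259402]
cmd [ 0.60281717 -0.1638024   0.137     ] [180.           0.         -97.75205438]
[ 0.602  -0.1641  0.1361] [179.8348  -0.0019 -97.7358] [ 0.5075 -0.585  -1.3779] [-0.0834  0.0628 -0.0304]
side (array([ 0.6153, -0.0723,  0.1555, -0.1247, -0.0042]), np.int64(179), np.float64(0.0003490950690844827))
tip px exp (np.float64(344.58300126979105), np.float64(158.84695527563545))
top (array([ 0.6146, -0.0723,  0.1534, -0.1169, -0.0022]), np.int64(180), np.float64(0.0005701540998120079))
tip px exp (np.float64(319.2781903643992), np.float64(156.89978867381836))
```

View pics/s_side.png

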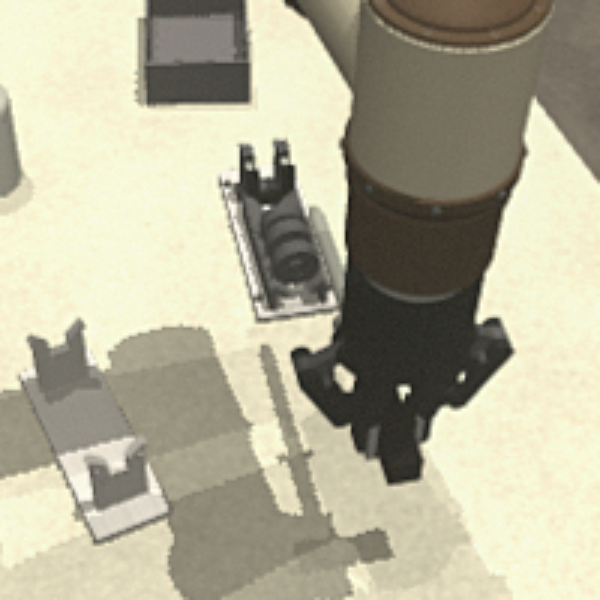

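View pics/s_top.png

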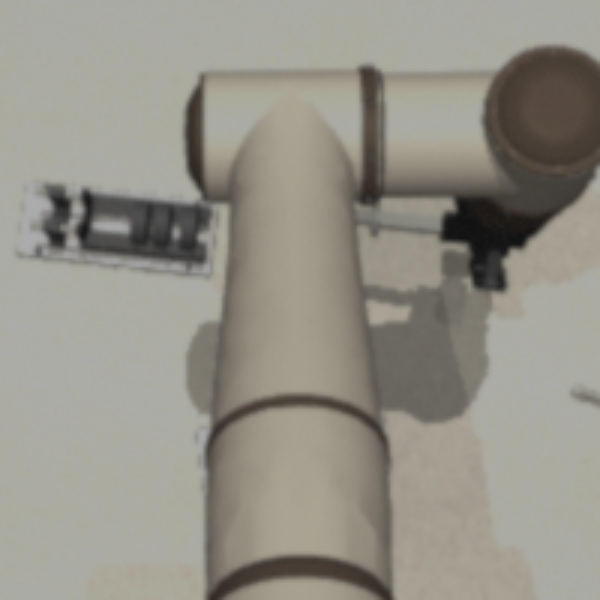

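```bash
python3 - <<'E'
from rodfit import *
from tr import tcp,o,u
x0=np.array(list(o+u*(-.125)+[0,0,.1553])+[-.1353,0])
for n in('side','top'):
    p=shots(n,4);W=cloud(p).reshape(-1,3);ok=~np.isnan(W[:,0]);ok&=np.linalg.norm(np.nan_to_num(W)-x0[:3],axis=1)<.16
    idx=np.where(ok)[0];a=loc5(W[ok],x0);m=abs(rod(a))<.005
    print(n)
    for lo in np.arange(-.13,.12,.01):
        k=m&(a[:,1]>lo)&(a[:,1]<lo+.01)
        if k.sum(): print(f'{lo:.2f} n{k.sum()} x {a[k,0].mean():.4f} [{a[k,0].min():.4f} {a[k,0].max():.4f}] zmax {a[k,2].max():.4f} px {np.mean(idx[k]%640):.0f},{np.mean(idx[k]//640):.0f}')
    for ym,yM in((-.052,.1),(-.125,.1)): print(fitrod(p,x0,ymin=ym,ymax=yM))
E
```

```text
side
-0.13 n112 x 0.0011 [-0.0089 0.0135] zmax 0.0131 px 375,246
-0.12 n64 x -0.0001 [-0.0091 0.0126] zmax 0.0129 px 373,240
-0.11 n96 x -0.0035 [-0.0153 0.0152] zmax 0.0155 px 370,236
-0.10 n52 x 0.0019 [-0.0155 0.0127] zmax 0.0155 px 371,231
-0.09 n33 x 0.0061 [-0.0027 0.0128] zmax 0.0146 px 372,226
-0.08 n14 x 0.0093 [0.0061 0.0127] zmax 0.0130 px 372,222
-0.01 n10 x -0.0106 [-0.0127 -0.0077] zmax 0.0111 px 353,196
-0.00 n1 x -0.0046 [-0.0046 -0.0046] zmax 0.0022 px 354,193
0.01 n9 x -0.0040 [-0.0053 -0.0023] zmax 0.0065 px 354,190
0.02 n12 x -0.0026 [-0.0051 -0.0001] zmax 0.0078 px 353,186
0.03 n21 x -0.0008 [-0.0055 0.0050] zmax 0.0080 px 353,182
0.04 n22 x -0.0010 [-0.0056 0.0063] zmax 0.0082 px 351,179
0.05 n19 x -0.0012 [-0.0055 0.0049] zmax 0.0078 px 350,175
0.06 n21 x -0.0009 [-0.0058 0.0051] zmax 0.0073 px 349,172
0.07 n20 x -0.0008 [-0.0056 0.0054] zmax 0.0075 px 348,169
0.08 n18 x -0.0014 [-0.0059 0.0048] zmax 0.0076 px 347,165
0.09 n18 x -0.0011 [-0.0061 0.0046] zmax 0.0078 px 346,162
0.10 n8 x -0.0009 [-0.0058 0.0030] zmax 0.0055 px 345,160
(array([ 0.6164, -0.0729,  0
[... 474 characters left out ...]
1 px 390,165
-0.06 n31 x -0.0013 [-0.0107 0.0097] zmax 0.0118 px 386,165
-0.05 n25 x -0.0012 [-0.0060 0.0053] zmax 0.0060 px 382,164
-0.04 n24 x -0.0003 [-0.0059 0.0067] zmax 0.0057 px 378,164
-0.03 n25 x -0.0012 [-0.0063 0.0053] zmax 0.0057 px 374,163
-0.02 n23 x -0.0006 [-0.0064 0.0057] zmax 0.0052 px 370,163
-0.01 n37 x -0.0025 [-0.0139 0.0118] zmax 0.0125 px 365,163
-0.00 n23 x -0.0001 [-0.0060 0.0113] zmax 0.0134 px 362,162
0.01 n6 x -0.0012 [-0.0064 0.0034] zmax 0.0049 px 359,162
(array([ 0.6152, -0.072 ,  0.1529, -0.1246, -0.0076]), np.int64(166), np.float64(0.0005780305139937844))
(array([ 0.6151, -0.0729,  0.1528, -0.1238, -0.0101]), np.int64(266), np.float64(0.0005796945158228098))
```

```bash
python3 -c "
from tr import *
for s,z in((-.125,.045),(-.09,.045),(-.05,.045),(0,.045)):print(rel(tcp(s,z,.0004),rpy))"
```

```text
(array([ 0.    , -0.0004,  0.111 ]), array([-0., -0.,  0.]))
(array([-0.035 , -0.0004,  0.111 ]), array([-0., -0.,  0.]))
(array([-0.075 , -0.0004,  0.111 ]), array([-0., -0.,  0.]))
(array([-0.125 , -0.0004,  0.111 ]), array([-0., -0.,  0.]))
```

Request:
play_rows --increments '[{"x": 0, "y": -0.0004, "z": 0.03, "ax": 0, "ay": 0, "az": 0, "fingers": 255}, {"x": 0, "y": -0.0004, "z": 0.06, "ax": 0, "ay": 0, "az": 0, "fingers": 255}, {"x": 0, "y": -0.0004, "z": 0.09, "ax": 0, "ay": 0, "az": 0, "fingers": 255}, {"x": 0, "y": -0.0004, "z": 0.105, "ax": 0, "ay": 0, "az": 0, "fingers": 255}, {"x": 0, "y": -0.0004, "z": 0.111, "ax": 0, "ay": 0, "az": 0, "fingers": 255}, {"x": -0.01, "y": -0.0004, "z": 0.111, "ax": 0, "ay": 0, "az": 0, "fingers": 255}, {"x": -0.02, "y": -0.0004, "z": 0.111, "ax": 0, "ay": 0, "az": 0, "fingers": 255}, {"x": -0.03, "y": -0.0004, "z": 0.111, "ax": 0, "ay": 0, "az": 0, "fingers": 255}, {"x": -0.035, "y": -0.0004, "z": 0.111, "ax": 0, "ay": 0, "az": 0, "fingers": 255}, {"x": -0.035, "y": -0.0004, "z": 0.111, "ax": 0, "ay": 0, "az": 0, "fingers": 255}]'

```text
clock: 10.9
tool_pos: [0.6086, -0.1291, 0.0266]
ee_rot: [-180.0, 0.0, -97.7]
ft_force: [0.5, -0.5, -0.6]
finger_gap: 0.0207
```

```bash
python3 -c "
from k import *
did(-.035,-.0004,.111)"
python3 - <<'E'
from rodfit import *
st=r.state();print(st['tool_pos'],st['ee_rot'],st['ft_force'],st['ft_torque'])
from tr import tcp,o,u
x0=np.array(list(o+u*(-.09)+[0,0,.045])+[-.1353,0])
p=shots('side',3)
f=np.clip(p['frame']*1.5,0,255).astype('u1')
cv2.imwrite('pics/i_side.png',cv2.resize(f[120:240,290:410],None,fx=5,fy=5,interpolation=2))
print(fitrod(p,x0,ymin=-.125,ymax=.11))
W=cloud(p).reshape(-1,3);ok=~np.isnan(W[:,0]);ok&=np.linalg.norm(np.nan_to_num(W)-x0[:3],axis=1)<.16
a=loc5(W[ok],x0);m=abs(rod(a))<.005
for lo in np.arange(0,.12,.01):
    k=m&(a[:,1]>lo)&(a[:,1]<lo+.01)
    if k.sum(): print(f'{lo:.2f} n{k.sum()} x [{a[k,0].min():.4f} {a[k,0].max():.4f}] zmax {a[k,2].max():.4f}')
E
```

```text
cmd [ 0.60793454 -0.12917622  0.026     ] [180.           0.         -97.75205438]
[ 0.6086 -0.1291  0.0266] [-179.9768    0.0029  -97.7005] [ 0.4702 -0.4949 -0.5807] [-0.0729  0.0064  0.0161]
(array([ 0.6216, -0.0365,  0.045 , -0.1269, -0.0018]), np.int64(358), np.float64(0.0006341266716251154))
0.01 n2 x [-0.0037 -0.0027] zmax 0.0062
0.02 n8 x [-0.0045 -0.0006] zmax 0.0052
0.03 n15 x [-0.0046 0.0017] zmax 0.0071
0.04 n14 x [-0.0048 0.0036] zmax 0.0070
0.05 n14 x [-0.0045 0.0044] zmax 0.0079
0.06 n18 x [-0.0050 0.0064] zmax 0.0071
0.07 n16 x [-0.0053 0.0056] zmax 0.0066
0.08 n15 x [-0.0054 0.0064] zmax 0.0069
0.09 n16 x [-0.0048 0.0058] zmax 0.0064
0.10 n10 x [-0.0052 0.0047] zmax 0.0049
```

View pics/i_side.png

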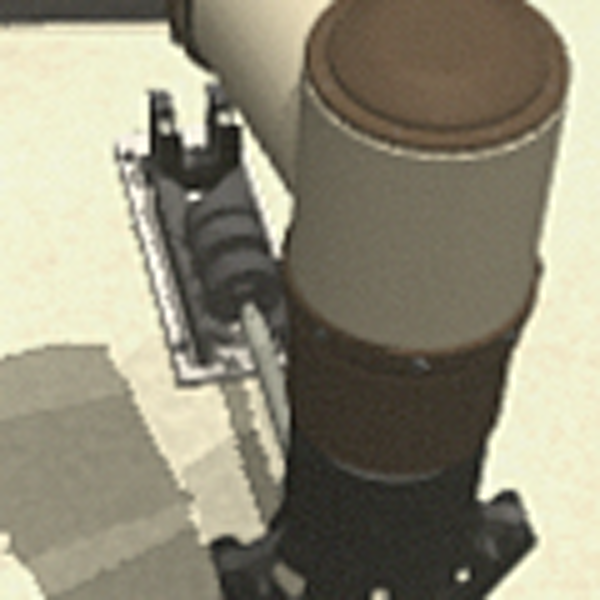

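Request:
play_rows --increments '[{"x": -0.005, "y": 0, "z": 0, "ax": 0, "ay": 0, "az": 0, "fingers": 255}, {"x": -0.01, "y": 0, "z": 0, "ax": 0, "ay": 0, "az": 0, "fingers": 255}, {"x": -0.015, "y": 0, "z": 0, "ax": 0, "ay": 0, "az": 0, "fingers": 255}, {"x": -0.02, "y": 0, "z": 0, "ax": 0, "ay": 0, "az": 0, "fingers": 255}, {"x": -0.025, "y": 0, "z": 0, "ax": 0, "ay": 0, "az": 0, "fingers": 255}, {"x": -0.03, "y": 0, "z": 0, "ax": 0, "ay": 0, "az": 0, "fingers": 255}]'

```text
clock: 11.8
tool_pos: [0.6125, -0.0995, 0.0263]
ee_rot: [180.0, -0.0, -97.7]
ft_force: [0.3, -0.4, -0.9]
finger_gap: 0.0213
```

Request:
play_rows --increments '[{"x": -0.005, "y": 0, "z": 0, "ax": 0, "ay": 0, "az": 0, "fingers": 255}, {"x": -0.01, "y": 0, "z": 0, "ax": 0, "ay": 0, "az": 0, "fingers": 255}, {"x": -0.015, "y": 0, "z": 0, "ax": 0, "ay": 0, "az": 0, "fingers": 255}, {"x": -0.02, "y": 0, "z": 0, "ax": 0, "ay": 0, "az": 0, "fingers": 255}, {"x": -0.025, "y": 0, "z": 0, "ax": 0, "ay": 0, "az": 0, "fingers": 255}, {"x": -0.03, "y": 0, "z": 0, "ax": 0, "ay": 0, "az": 0, "fingers": 255}]'

```text
clock: 12.55
tool_pos: [0.6165, -0.0699, 0.0263]
ee_rot: [-180.0, -0.0, -97.7]
ft_force: [0.5, 0.6, -0.6]
finger_gap: 0.0214
```

```bash
python3 -c "
from k import *
did(-.06)"
python3 - <<'E'
from rodfit import *
st=r.state();print(st['tool_pos'],st['ee_rot'],st['ft_force'],st['ft_torque'])
p=shots('side',3)
f=np.clip(p['frame']*1.5,0,255).astype('u1')
cv2.imwrite('pics/i2_side.png',cv2.resize(f[120:240,290:410],None,fx=5,fy=5,interpolation=2))
E
```

```text
cmd [ 0.61602773 -0.06972455  0.026     ] [180.           0.         -97.75205438]
[ 0.6165 -0.0699  0.0263] [-179.9996   -0.0027  -97.7498] [ 0.5458  0.5781 -0.5838] [-0.1272 -0.0088  0.0035]
```

View pics/i2_side.png

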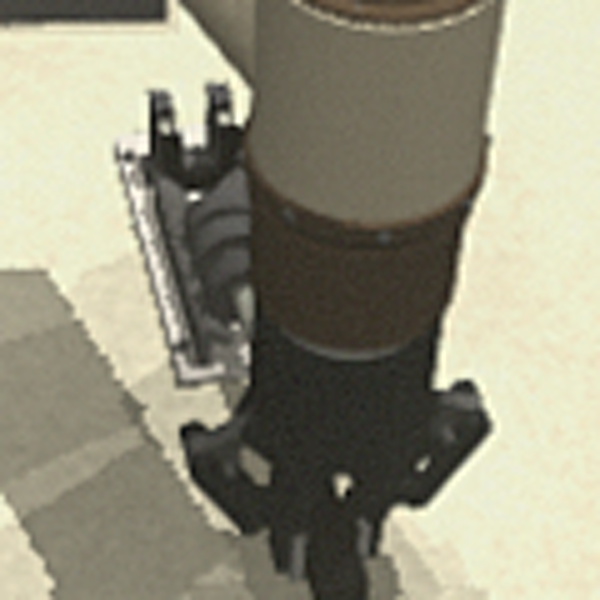

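Request:
play_rows --increments '[{"x": -0.006, "y": 0, "z": 0, "ax": 0, "ay": 0, "az": 0, "fingers": 255}, {"x": -0.012, "y": 0, "z": 0, "ax": 0, "ay": 0, "az": 0, "fingers": 255}, {"x": -0.018, "y": 0, "z": 0, "ax": 0, "ay": 0, "az": 0, "fingers": 255}, {"x": -0.024, "y": 0, "z": 0, "ax": 0, "ay": 0, "az": 0, "fingers": 255}, {"x": -0.03, "y": 0, "z": 0, "ax": 0, "ay": 0, "az": 0, "fingers": 255}, {"x": -0.036, "y": 0, "z": 0, "ax": 0, "ay": 0, "az": 0, "fingers": 255}, {"x": -0.042, "y": 0, "z": 0, "ax": 0, "ay": 0, "az": 0, "fingers": 255}, {"x": -0.048, "y": 0, "z": 0, "ax": 0, "ay": 0, "az": 0, "fingers": 255}, {"x": -0.05, "y": 0, "z": 0, "ax": 0, "ay": 0, "az": 0, "fingers": 255}, {"x": -0.05, "y": 0, "z": 0, "ax": 0, "ay": 0, "az": 0, "fingers": 255}]'

```text
clock: 13.95
tool_pos: [0.6232, -0.0205, 0.0263]
ee_rot: [180.0, -0.0, -97.7]
ft_force: [-0.5, 0.3, -0.9]
finger_gap: 0.021
```

Request:
play_rows --increments '[{"x": -0.003, "y": 0, "z": 0, "ax": 0, "ay": 0, "az": 0, "fingers": 255}, {"x": -0.006, "y": 0, "z": 0, "ax": 0, "ay": 0, "az": 0, "fingers": 255}, {"x": -0.009, "y": 0, "z": 0, "ax": 0, "ay": 0, "az": 0, "fingers": 255}, {"x": -0.012, "y": 0, "z": 0, "ax": 0, "ay": 0, "az": 0, "fingers": 255}, {"x": -0.015, "y": 0, "z": 0, "ax": 0, "ay": 0, "az": 0, "fingers": 255}, {"x": -0.018, "y": 0, "z": 0, "ax": 0, "ay": 0, "az": 0, "fingers": 255}, {"x": -0.021, "y": 0, "z": 0, "ax": 0, "ay": 0, "az": 0, "fingers": 255}, {"x": -0.024, "y": 0, "z": 0, "ax": 0, "ay": 0, "az": 0, "fingers": 255}, {"x": -0.027, "y": 0, "z": 0, "ax": 0, "ay": 0, "az": 0, "fingers": 255}, {"x": -0.03, "y": 0, "z": 0, "ax": 0, "ay": 0, "az": 0, "fingers": 255}]'

```text
clock: 15.2
tool_pos: [0.6272, 0.0091, 0.0263]
ee_rot: [180.0, -0.0, -97.8]
ft_force: [0.6, -2.6, -1.5]
finger_gap: 0.0208
```

```bash
python3 -c "
from k import *
did(-.08)"
python3 - <<'E'
from rodfit import *
from tr import o,u
st=r.state();print(st['tool_pos'],st['ee_rot'],st['ft_force'],st['ft_torque'])
p=shots('side',2)
f=np.clip(p['frame']*1.5,0,255).astype('u1')
cv2.imwrite('pics/i3_side.png',cv2.resize(f[120:240,290:410],None,fx=5,fy=5,interpolation=2))
# fork front from initial clouds
for n in('side','top'):
    z0={'side':.0012,'top':-.0014}[n]; W=cloud(load(n)).reshape(-1,3);W=W[~np.isnan(W[:,0])]
    a=loc(W,[o[0],o[1],z0,-.1353]);k=(a[:,2]>.04)&(abs(a[:,0])<.03)&(a[:,1]>.095)&(a[:,1]<.2)
    print(n,np.histogram(a[k,1],bins=np.arange(.095,.18,.003)))
    k=(a[:,2]>.02)&(a[:,2]<.05)&(abs(a[:,0])<.03)&(a[:,1]<.026); print('near end',np.sort(a[k,1])[:12])
E
```

```text
cmd [0.62681865 0.00954433 0.026     ] [180.           0.         -97.75205438]
[0.6272 0.0091 0.0263] [179.991   -0.0069 -97.7571] [ 0.5516 -2.5719 -1.4953] [-0.5944  0.0602 -0.0643]
side (array([ 0,  0,  0,  0,  0,  0,  0,  0,  0, 18, 43, 14,  2,  0,  2,  4,  4, 37, 15, 11,  5,  6,  0,  0,  1,  4,  0,  0]), array([0.095, 0.098, 0.101, 0.104, 0.107, 0.11 , 0.113, 0.116, 0.119, 0.122, 0.125, 0.128, 0.131, 0.134, 0.137, 0.14 , 0.143, 0.146, 0.149, 0.152,
       0.155, 0.158, 0.161, 0.164, 0.167, 0.17 , 0.173, 0.176, 0.179]))
near end [0.0157 0.0161 0.0162 0.0162 0.0162 0.0163 0.0163 0.0163 0.0163 0.0164 0.0165 0.0165]
top (array([ 0,  0,  0,  0,  0,  0,  0,  0,  0,  0, 22, 12,  3,  6,  4,  5,  4, 17, 13, 14, 12, 11,  3,  5,  5,  5,  1,  0]), array([0.095, 0.098, 0.101, 0.104, 0.107, 0.11 , 0.113, 0.116, 0.119, 0.122, 0.125, 0.128, 0.131, 0.134, 0.137, 0.14 , 0.143, 0.146, 0.149, 0.152,
       0.155, 0.158, 0.161, 0.164, 0.167, 0.17 , 0.173, 0.176, 0.179]))
near end [-0.7576 -0.7571 -0.7561 -0.7541 -0.7532 -0.7531 -0.7527 -0.7517 -0.7506 -0.7505 -0.7501 -0.7486]rodfit.py:7: RuntimeWarning: All-NaN slice encountered
  z=np.array(zz);z=np.where(z==0,np.nan,z);p['z_map']=np.nan_to_num(np.nanmedian(z,0)).astype('f4');p['frame']=np.mean(fr,0);return p
```

View pics/i3_side.png

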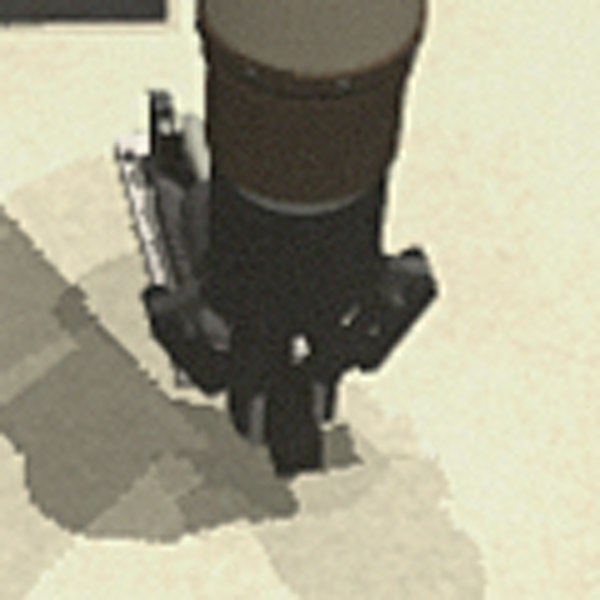

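Request:
play_rows --increments '[{"x": -0.002, "y": 0, "z": 0, "ax": 0, "ay": 0, "az": 0, "fingers": 255}, {"x": -0.004, "y": 0, "z": 0, "ax": 0, "ay": 0, "az": 0, "fingers": 255}, {"x": -0.006, "y": 0, "z": 0, "ax": 0, "ay": 0, "az": 0, "fingers": 255}, {"x": -0.008, "y": 0, "z": 0, "ax": 0, "ay": 0, "az": 0, "fingers": 255}, {"x": -0.009, "y": 0, "z": 0, "ax": 0, "ay": 0, "az": 0, "fingers": 255}]'

```text
clock: 15.92
tool_pos: [0.6284, 0.0181, 0.0263]
ee_rot: [180.0, -0.0, -97.7]
ft_force: [-0.8, -1.0, -1.5]
finger_gap: 0.0211
```

Request:
play_rows --increments '[{"x": -0.001, "y": 0, "z": 0, "ax": 0, "ay": 0, "az": 0, "fingers": 255}, {"x": -0.002, "y": 0, "z": 0, "ax": 0, "ay": 0, "az": 0, "fingers": 255}]'

```text
clock: 16.18
tool_pos: [0.6287, 0.02, 0.0263]
ee_rot: [180.0, -0.0, -97.8]
ft_force: [0.3, -0.8, -1.5]
finger_gap: 0.0214
```

Request:
play_rows --increments '[{"x": -0.001, "y": 0, "z": 0, "ax": 0, "ay": 0, "az": 0, "fingers": 255}, {"x": -0.002, "y": 0, "z": 0, "ax": 0, "ay": 0, "az": 0, "fingers": 255}]'

```text
clock: 16.42
tool_pos: [0.629, 0.022, 0.0263]
ee_rot: [180.0, -0.0, -97.8]
ft_force: [-0.3, -2.4, -0.5]
finger_gap: 0.0211
```

Request:
play_rows --increments '[{"x": -0.001, "y": 0, "z": 0, "ax": 0, "ay": 0, "az": 0, "fingers": 255}, {"x": -0.002, "y": 0, "z": 0, "ax": 0, "ay": 0, "az": 0, "fingers": 255}]'

```text
clock: 16.68
tool_pos: [0.6292, 0.024, 0.0263]
ee_rot: [180.0, -0.0, -97.7]
ft_force: [-0.3, -1.5, -0.1]
finger_gap: 0.021
```

Request:
play_rows --increments '[{"x": -0.001, "y": 0, "z": 0, "ax": 0, "ay": 0, "az": 0, "fingers": 255}, {"x": -0.002, "y": 0, "z": 0, "ax": 0, "ay": 0, "az": 0, "fingers": 255}, {"x": -0.003, "y": 0, "z": 0, "ax": 0, "ay": 0, "az": 0, "fingers": 255}]'

```text
clock: 17.05
tool_pos: [0.6297, 0.0269, 0.0263]
ee_rot: [180.0, -0.0, -97.8]
ft_force: [-1.5, -1.7, -1.1]
finger_gap: 0.0209
```

Request:
play_rows --increments '[{"x": -0.001, "y": 0, "z": 0, "ax": 0, "ay": 0, "az": 0, "fingers": 255}, {"x": -0.002, "y": 0, "z": 0, "ax": 0, "ay": 0, "az": 0, "fingers": 255}]'

```text
clock: 17.3
tool_pos: [0.6299, 0.029, 0.0263]
ee_rot: [180.0, -0.0, -97.7]
ft_force: [-0.6, -1.9, -0.8]
finger_gap: 0.021
```

Request:
play_rows --increments '[{"x": -0.001, "y": 0, "z": 0, "ax": 0, "ay": 0, "az": 0, "fingers": 255}, {"x": -0.002, "y": 0, "z": 0, "ax": 0, "ay": 0, "az": 0, "fingers": 255}]'

```text
clock: 17.55
tool_pos: [0.6302, 0.0309, 0.0263]
ee_rot: [180.0, -0.0, -97.7]
ft_force: [-1.3, -1.8, -0.2]
finger_gap: 0.0213
```

Request:
play_rows --increments '[{"x": -0.001, "y": 0, "z": 0, "ax": 0, "ay": 0, "az": 0, "fingers": 255}, {"x": -0.002, "y": 0, "z": 0, "ax": 0, "ay": 0, "az": 0, "fingers": 255}]'

```text
clock: 17.8
tool_pos: [0.6305, 0.0329, 0.0263]
ee_rot: [180.0, -0.0, -97.8]
ft_force: [-0.8, -1.2, -1.8]
finger_gap: 0.0209
```

s=0.074, no contact with the fork yet.

Request:
play_rows --increments '[{"x": -0.001, "y": 0, "z": 0, "ax": 0, "ay": 0, "az": 0, "fingers": 255}, {"x": -0.002, "y": 0, "z": 0, "ax": 0, "ay": 0, "az": 0, "fingers": 255}]'

```text
clock: 18.05
tool_pos: [0.6307, 0.0349, 0.0263]
ee_rot: [180.0, -0.0, -97.7]
ft_force: [-1.3, -1.9, -0.4]
finger_gap: 0.0209
```

Request:
play_rows --increments '[{"x": -0.001, "y": 0, "z": 0, "ax": 0, "ay": 0, "az": 0, "fingers": 255}, {"x": -0.001, "y": 0, "z": 0, "ax": 0, "ay": 0, "az": 0, "fingers": 255}]'

```text
clock: 18.3
tool_pos: [0.6309, 0.036, 0.0263]
ee_rot: [-180.0, 0.0, -97.7]
ft_force: [-0.7, -2.1, -0.7]
finger_gap: 0.0211
```

Request:
play_rows --increments '[{"x": -0.001, "y": 0, "z": 0, "ax": 0, "ay": 0, "az": 0, "fingers": 255}, {"x": -0.001, "y": 0, "z": 0, "ax": 0, "ay": 0, "az": 0, "fingers": 255}]'

```text
clock: 18.55
tool_pos: [0.6311, 0.0369, 0.0263]
ee_rot: [-180.0, 0.0, -97.7]
ft_force: [-0.8, -0.9, -0.9]
finger_gap: 0.0209
```

Request:
play_rows --increments '[{"x": -0.001, "y": 0, "z": 0, "ax": 0, "ay": 0, "az": 0, "fingers": 255}, {"x": -0.001, "y": 0, "z": 0, "ax": 0, "ay": 0, "az": 0, "fingers": 255}]'

```text
clock: 18.8
tool_pos: [0.6312, 0.0379, 0.0263]
ee_rot: [-180.0, 0.0, -97.7]
ft_force: [-0.7, -0.6, -0.2]
finger_gap: 0.0209
```

Request:
play_rows --increments '[{"x": -0.001, "y": 0, "z": 0, "ax": 0, "ay": 0, "az": 0, "fingers": 255}, {"x": -0.001, "y": 0, "z": 0, "ax": 0, "ay": 0, "az": 0, "fingers": 255}]'

```text
clock: 19.05
tool_pos: [0.6313, 0.0389, 0.0263]
ee_rot: [-180.0, 0.0, -97.7]
ft_force: [-1.1, -1.6, -1.1]
finger_gap: 0.021
```

Request:
play_rows --increments '[{"x": -0.001, "y": 0, "z": 0, "ax": 0, "ay": 0, "az": 0, "fingers": 255}, {"x": -0.001, "y": 0, "z": 0, "ax": 0, "ay": 0, "az": 0, "fingers": 255}]'

```text
clock: 19.3
tool_pos: [0.6315, 0.0399, 0.0263]
ee_rot: [-180.0, 0.0, -97.7]
ft_force: [-0.8, -1.6, 0.1]
finger_gap: 0.0213
```

```bash
python3 - <<'E'
from rodfit import *
from tr import o,u
p=imaging.read_camera('side'); st=r.state();print(st['tool_pos'],st['ft_force'],st['ft_torque'])
p=shots('side',1)
f=np.clip(p['frame']*1.5,0,255).astype('u1')
p=shots('top',1);g=np.clip(p['frame']*1.5,0,255).astype('u1')
cv2.imwrite('pics/i4.png',cv2.resize(np.hstack([f[110:210,290:390],g[110:210,240:340]]),None,fx=4,fy=4,interpolation=2))
E
```

```text
[0.6315 0.0399 0.0263] [-0.7355 -2.3129  0.105 ] [-0.4971  0.2499  0.1063]rodfit.py:7: RuntimeWarning: All-NaN slice encountered
  z=np.array(zz);z=np.where(z==0,np.nan,z);p['z_map']=np.nan_to_num(np.nanmedian(z,0)).astype('f4');p['frame']=np.mean(fr,0);return p
```

View pics/i4.png

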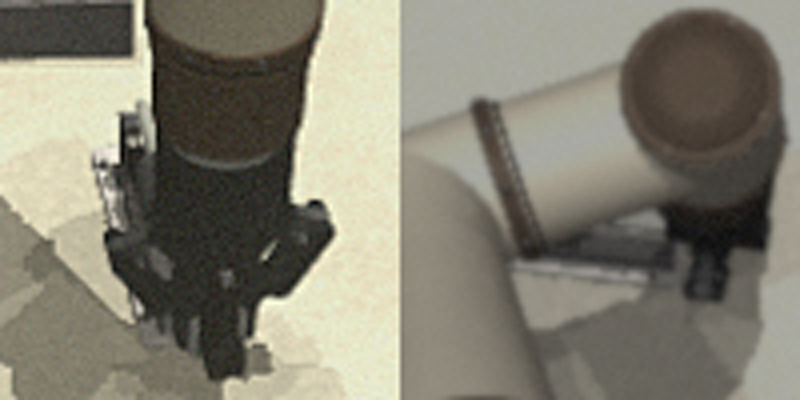

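Request:
play_rows --increments '[{"x": -0.001, "y": 0, "z": 0, "ax": 0, "ay": 0, "az": 0, "fingers": 255}, {"x": -0.001, "y": 0, "z": 0, "ax": 0, "ay": 0, "az": 0, "fingers": 255}]'

```text
clock: 19.7
tool_pos: [0.6316, 0.0409, 0.0263]
ee_rot: [-180.0, 0.0, -97.7]
ft_force: [0.1, -1.7, -1.7]
finger_gap: 0.021
```

Request:
play_rows --increments '[{"x": -0.001, "y": 0, "z": 0, "ax": 0, "ay": 0, "az": 0, "fingers": 255}, {"x": -0.001, "y": 0, "z": 0, "ax": 0, "ay": 0, "az": 0, "fingers": 255}]'

```text
clock: 19.95
tool_pos: [0.6317, 0.0418, 0.0263]
ee_rot: [180.0, 0.0, -97.7]
ft_force: [-0.1, -2.2, -1.5]
finger_gap: 0.0208
```

```bash
python3 - <<'E'
from h import *
for i in range(3):
    st=r.state();print(st['ft_force'],st['ft_torque']);imaging.read_camera('side')
E
```

```text
[-0.08459042 -2.19589554 -1.52580732] [-0.47115892  0.24879356  0.09671464]
[-1.05032205 -0.12109771 -0.81811656] [-0.49985108  0.2435501   0.04215043]
[-1.0240018  -1.63816223 -0.95748556] [-0.4933412   0.22288035  0.05229623]
```

Request:
play_rows --increments '[{"x": -0.001, "y": 0, "z": 0, "ax": 0, "ay": 0, "az": 0, "fingers": 255}, {"x": -0.001, "y": 0, "z": 0, "ax": 0, "ay": 0, "az": 0, "fingers": 255}]'

```text
clock: 20.35
tool_pos: [0.6318, 0.0425, 0.0263]
ee_rot: [180.0, -0.0, -97.8]
ft_force: [-0.3, -3.6, -0.5]
finger_gap: 0.0214
```

```bash
echo 'from h import *
st=r.state();print(st["tool_pos"],st["ft_force"],st["ft_torque"])' > st.py; python3 st.py
```

```text
[0.63175704 0.04254605 0.02628332] [-0.31485536 -3.57895286 -0.54528345] [-0.84068567  0.13244614  0.05704267]
```

Request:
play_rows --increments '[{"x": -0.001, "y": 0, "z": 0, "ax": 0, "ay": 0, "az": 0, "fingers": 255}, {"x": -0.001, "y": 0, "z": 0, "ax": 0, "ay": 0, "az": 0, "fingers": 255}]'

```text
clock: 20.6
tool_pos: [0.6318, 0.0432, 0.0263]
ee_rot: [180.0, -0.0, -97.8]
ft_force: [-1.4, -5.7, -0.4]
finger_gap: 0.0209
```

```bash
python3 st.py
```

```text
[0.63176468 0.04322784 0.02625051] [-1.37806378 -5.69566207 -0.38599363] [-1.50315924  0.20169931  0.03737583]
```

Request:
play_rows --increments '[{"x": -0.0005, "y": 0, "z": 0, "ax": 0, "ay": 0, "az": 0, "fingers": 255}, {"x": -0.001, "y": 0, "z": 0, "ax": 0, "ay": 0, "az": 0, "fingers": 255}, {"x": -0.001, "y": 0, "z": 0, "ax": 0, "ay": 0, "az": 0, "fingers": 255}]'

```text
clock: 20.98
tool_pos: [0.6318, 0.0438, 0.0263]
ee_rot: [179.9, -0.1, -97.8]
ft_force: [-0.5, -6.5, -0.4]
finger_gap: 0.0214
```

```bash
python3 st.py
```

```text
[0.63175268 0.04381605 0.02627845] [-0.53736942 -6.53009848 -0.42496783] [-1.89744358  0.19599967 -0.08721634]
```

Request:
play_rows --increments '[{"x": -0.0005, "y": 0, "z": 0, "ax": 0, "ay": 0, "az": 0, "fingers": 255}, {"x": -0.0005, "y": 0, "z": 0, "ax": 0, "ay": 0, "az": 0, "fingers": 255}, {"x": -0.0005, "y": 0, "z": 0, "ax": 0, "ay": 0, "az": 0, "fingers": 255}, {"x": -0.0005, "y": 0, "z": 0, "ax": 0, "ay": 0, "az": 0, "fingers": 255}]'

```text
clock: 21.48
tool_pos: [0.6318, 0.0441, 0.0263]
ee_rot: [179.9, -0.1, -97.8]
ft_force: [-1.3, -6.6, -0.6]
finger_gap: 0.0212
```

```bash
python3 st.py;python3 -c "
from k import *
did(-.0095+.0005);did(-.002-.002-.002-.003-.002-.002-.002-.002-.001-.001-.001-.001-.001-.001-.001-.001-.001-.001-.0005)
from tr import *
for s in np.arange(.084,.09,.0005):
    d=rel(tcp(s,.045,.0004),rpy)[0]
    if abs(d[0])<.0003: print('s',s,d)
"
```

```text
[0.6317656  0.04407375 0.02626895] [-1.33994461 -6.58130664 -0.62996086] [-2.00836405  0.26948204 -0.09698412]
cmd [0.62803263 0.01846208 0.026     ] [180.           0.         -97.75205438]
cmd [0.631742   0.04571076 0.026     ] [180.           0.         -97.75205438]
s 0.08650000000000001 [ 0. -0.  0.]
```

Request:
play_rows --increments '[{"x": 0.001, "y": 0, "z": 0, "ax": 0, "ay": 0, "az": 0, "fingers": 255}, {"x": 0.002, "y": 0, "z": 0, "ax": 0, "ay": 0, "az": 0, "fingers": 255}, {"x": 0.003, "y": 0, "z": 0, "ax": 0, "ay": 0, "az": 0, "fingers": 255}, {"x": 0.004, "y": 0, "z": 0, "ax": 0, "ay": 0, "az": 0, "fingers": 255}, {"x": 0.004, "y": 0, "z": -0.001, "ax": 0, "ay": -0.005, "az": 0, "fingers": 255}, {"x": 0.004, "y": 0, "z": -0.002, "ax": 0, "ay": -0.012, "az": 0, "fingers": 255}, {"x": 0.004, "y": 0, "z": -0.004, "ax": 0, "ay": -0.02, "az": 0, "fingers": 255}, {"x": 0.004, "y": 0, "z": -0.006, "ax": 0, "ay": -0.027, "az": 0, "fingers": 255}, {"x": 0.004, "y": 0, "z": -0.008, "ax": 0, "ay": -0.035, "az": 0, "fingers": 255}, {"x": 0.004, "y": 0, "z": -0.01, "ax": 0, "ay": -0.035, "az": 0, "fingers": 255}, {"x": 0.004, "y": 0, "z": -0.01, "ax": 0, "ay": -0.035, "az": 0, "fingers": 255}]'

```text
clock: 22.85
tool_pos: [0.6318, 0.0412, 0.0365]
ee_rot: [-180.0, 2.0, -97.8]
ft_force: [-0.0, -1.2, -3.5]
finger_gap: 0.0212
```

```bash
python3 st.py;python3 -c "
from k import *
did(.004,0,-.01,0,-.035,0)"
```

```text
[0.63175096 0.04122628 0.03652535] [-2.70650141e-03 -1.20529446e+00 -3.52094310e+00] [-0.49729304  0.06891432 -0.00240625]
cmd [0.63120246 0.04174732 0.036     ] [180.           2.00535228 -97.75205438]
```

```bash
python3 -c "
from k import *
p,M=get()
for d in(.02,.05,.1): print(rel(p+[0,0,d],[180,2.0054,-97.752]))"
```

```text
(array([-0.0007,  0.    , -0.02  ]), array([-0., -0., -0.]))
(array([-0.0017,  0.    , -0.05  ]), array([-0., -0., -0.]))
(array([-0.0035,  0.    , -0.0999]), array([-0., -0., -0.]))
```

Request:
play_rows --increments '[{"x": -0.0001, "y": 0, "z": -0.004, "ax": 0, "ay": 0, "az": 0, "fingers": 255}, {"x": -0.0003, "y": 0, "z": -0.009, "ax": 0, "ay": 0, "az": 0, "fingers": 255}, {"x": -0.0005, "y": 0, "z": -0.015, "ax": 0, "ay": 0, "az": 0, "fingers": 255}, {"x": -0.0007, "y": 0, "z": -0.02, "ax": 0, "ay": 0, "az": 0, "fingers": 255}, {"x": -0.0007, "y": 0, "z": -0.02, "ax": 0, "ay": 0, "az": 0, "fingers": 255}]'

```text
clock: 23.48
tool_pos: [0.6321, 0.0413, 0.0571]
ee_rot: [-179.9, 2.0, -97.7]
ft_force: [0.4, 0.4, -2.6]
finger_gap: 0.021
```

```bash
python3 st.py;python3 - <<'E'
from rodfit import *
p=shots('side',2)
f=np.clip(p['frame']*1.5,0,255).astype('u1')
p=shots('top',2);g=np.clip(p['frame']*1.5,0,255).astype('u1')
cv2.imwrite('pics/i5.png',cv2.resize(np.hstack([f[100:220,290:390],g[110:230,240:340]]),None,fx=4,fy=4,interpolation=2))
E
```

```text
[0.63207519 0.04134946 0.05712394] [ 0.4248708   0.35745815 -2.63231499] [-0.5632148   0.07261359  0.06995961]rodfit.py:7: RuntimeWarning: All-NaN slice encountered
  z=np.array(zz);z=np.where(z==0,np.nan,z);p['z_map']=np.nan_to_num(np.nanmedian(z,0)).astype('f4');p['frame']=np.mean(fr,0);return p
```

View pics/i5.png

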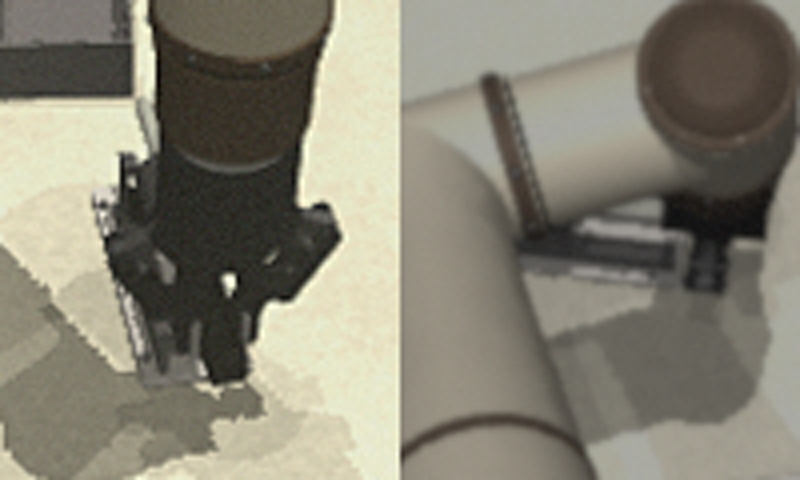

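Request:
play_rows --increments '[{"x": -0.0003, "y": 0, "z": -0.01, "ax": 0, "ay": 0, "az": 0, "fingers": 255}, {"x": -0.0007, "y": 0, "z": -0.02, "ax": 0, "ay": 0, "az": 0, "fingers": 255}, {"x": -0.0012, "y": 0, "z": -0.035, "ax": 0, "ay": 0, "az": 0, "fingers": 255}, {"x": -0.0017, "y": 0, "z": -0.05, "ax": 0, "ay": 0, "az": 0, "fingers": 255}, {"x": -0.0023, "y": 0, "z": -0.065, "ax": 0, "ay": 0, "az": 0, "fingers": 255}, {"x": -0.0028, "y": 0, "z": -0.08, "ax": 0, "ay": 0, "az": 0, "fingers": 255}, {"x": -0.0028, "y": 0, "z": -0.08, "ax": 0, "ay": 0, "az": 0, "fingers": 255}, {"x": -0.0028, "y": 0, "z": -0.08, "ax": 0, "ay": 0, "az": 0, "fingers": 255}]'

```text
clock: 24.68
tool_pos: [0.6311, 0.0412, 0.1359]
ee_rot: [179.9, 2.0, -97.8]
ft_force: [-0.5, -0.4, -2.9]
finger_gap: 0.0211
```

```bash
python3 st.py;python3 -c "
from k import *
did(-.0007,0,-.02);did(-.0028,0,-.08)"; python3 - <<'E'
from rodfit import *
p=shots('side',2)
f=np.clip(p['frame']*1.5,0,255).astype('u1')
p=shots('top',2);g=np.clip(p['frame']*1.5,0,255).astype('u1')
cv2.imwrite('pics/i6.png',cv2.resize(np.hstack([f[60:180,290:390],g[110:230,240:340]]),None,fx=4,fy=4,interpolation=2))
E
```

```text
[0.63113657 0.0412357  0.13589428] [-0.48913204 -0.36600831 -2.86002117] [-0.44139188  0.07802134 -0.0161665 ]
cmd [0.63120242 0.04174703 0.05601225] [180.           2.00535228 -97.75205438]
cmd [0.63120227 0.0417459  0.13606123] [180.           2.00535228 -97.75205438]rodfit.py:7: RuntimeWarning: All-NaN slice encountered
  z=np.array(zz);z=np.where(z==0,np.nan,z);p['z_map']=np.nan_to_num(np.nanmedian(z,0)).astype('f4');p['frame']=np.mean(fr,0);return p
```

View pics/i6.png

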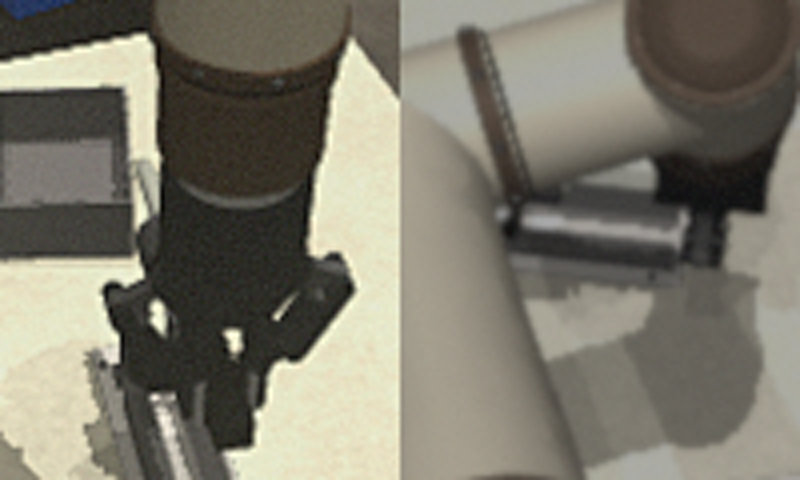

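```bash
python3 - <<'E'
from rodfit import *
from k import get
p0,M=get(); 
g=p0-M[:,2]*.019   # grasp pt
ud=-M[:,0]; org=g+ud*.0921; print('origin',org,'dir',ud)
X=np.stack([M[:,1],ud,-M[:,2]],1)  # rod axes x,y,z approx
X[:,0]=np.cross(X[:,1],X[:,2])
for n in('side','top'):
    p=shots(n,3);W=cloud(p).reshape(-1,3);ok=~np.isnan(W[:,0]);idx=np.where(ok)[0];W=W[ok]
    a=(W-org)@X
    print(n)
    for lo in np.arange(-.01,.125,.005):
        k=(a[:,1]>lo)&(a[:,1]<lo+.005)&(abs(a[:,0])<.03)&(abs(a[:,2])<.03)
        if k.sum(): print(f'{lo:.3f} n{k.sum()} x [{a[k,0].min():.4f} {a[k,0].max():.4f}] z [{a[k,2].min():.4f} {a[k,2].max():.4f}] rad {np.hypot(a[k,0],a[k,2]).max():.4f}')
E
```

```text
origin [0.6435 0.1323 0.1583] dir [0.1348 0.9903 0.035 ]
side
0.010 n3 x [-0.0164 -0.0118] z [0.0039 0.0119] rad 0.0169
0.015 n12 x [-0.0184 -0.0107] z [-0.0062 0.0136] rad 0.0194
0.020 n5 x [-0.0169 -0.0121] z [0.0024 0.0103] rad 0.0172
0.025 n10 x [-0.0187 -0.0090] z [-0.0069 0.0123] rad 0.0196
0.030 n13 x [-0.0191 -0.0078] z [-0.0049 0.0136] rad 0.0197
0.035 n12 x [-0.0188 -0.0064] z [-0.0030 0.0139] rad 0.0191
0.040 n4 x [-0.0180 -0.0086] z [0.0023 0.0132] rad 0.0181
0.050 n1 x [-0.0029 -0.0029] z [0.0036 0.0036] rad 0.0046
0.055 n3 x [-0.0046 -0.0023] z [0.0010 0.0042] rad 0.0051
0.060 n3 x [-0.0058 -0.0017] z [-0.0007 0.0048] rad 0.0058
0.065 n5 x [-0.0055 0.0001] z [0.0011 0.0039] rad 0.0056
0.070 n6 x [-0.0043 0.0012] z [0.0025 0.0052] rad 0.0053
0.075 n7 x [-0.0058 0.0022] z [-0.0009 0.0045] rad 0.0059
0.080 n5 x [-0.0047 0.0033] z [0.0028 0.0053] rad 0.0060
0.085 n6 x [-0.0056 0.0047] z [-0.0022 0.0048] rad 0.0060
0.090 n6 x [-0.0053 0.0022] z [0.0021 0.0042] rad 0.0058
0.095 n8 x [-0.0058 0.0032] z [-0.0019 0.0050] rad 0.0061
0.100 n1 x [-0.0049 -0.0049] z [-0.0023 -0.0023] rad 0.0054
0.105 n2 x [-0.0015 0.0007] z [-0.0002 0.0006] rad 0.0015
top
-0.010 n7 x [-0.0137 -0.0057] z [-0.0142 0.0058] rad 0.0153
-0.005 n7 x [-0.0146 -0.0090] z [-0.0020 0.0084] rad 0.0147
0.000 n10 x [-0.0198 -0.0118] z [-0.0068 0.0103] rad 0.0201
0.005 n8 x [-0.0195 -0.0146] z [-0.0077 0.0075] rad 0.0209
0.010 n6 x [-0.0195 -0.0157] z [-0.0088 0.0077] rad 0.0214
0.015 n4 x [-0.0193 -0.0096] z [-0.0024 0.0099] rad 0.0195
```

```bash
python3 -c "
from k import *
print(rel([.4524,-.13,.137],[180,2.0,-83.5]))"
```

```text
(array([ 0.1941,  0.154 , -0.0077]), array([-8.700e-03,  1.000e-04, -2.486e-01]))
```

Request:
play_rows --increments '[{"x": 0.008, "y": 0.006, "z": 0, "ax": 0, "ay": 0, "az": -0.01, "fingers": 255}, {"x": 0.02, "y": 0.016, "z": -0.001, "ax": -0.001, "ay": 0, "az": -0.025, "fingers": 255}, {"x": 0.036, "y": 0.029, "z": -0.001, "ax": -0.002, "ay": 0, "az": -0.045, "fingers": 255}, {"x": 0.054, "y": 0.043, "z": -0.002, "ax": -0.002, "ay": 0, "az": -0.068, "fingers": 255}, {"x": 0.072, "y": 0.057, "z": -0.003, "ax": -0.003, "ay": 0, "az": -0.092, "fingers": 255}, {"x": 0.09, "y": 0.071, "z": -0.004, "ax": -0.004, "ay": 0, "az": -0.115, "fingers": 255}, {"x": 0.108, "y": 0.086, "z": -0.004, "ax": -0.005, "ay": 0, "az": -0.138, "fingers": 255}, {"x": 0.126, "y": 0.1, "z": -0.005, "ax": -0.006, "ay": 0, "az": -0.161, "fingers": 255}, {"x": 0.144, "y": 0.114, "z": -0.006, "ax": -0.006, "ay": 0, "az": -0.184, "fingers": 255}, {"x": 0.162, "y": 0.128, "z": -0.006, "ax": -0.007, "ay": 0, "az": -0.207, "fingers": 255}, {"x": 0.177, "y": 0.14, "z": -0.007, "ax": -0.008, "ay": 0, "az": -0.227, "fingers": 255}, {"x": 0.188, "y": 0.149, "z": -0.0077, "ax": -0.0087, "ay": 0, "az": -0.241, "fingers": 255}, {"x": 0.1941, "y": 0.154, "z": -0.0077, "ax": -0.0087, "ay": 0.0001, "az": -0.2486, "fingers": 255}, {"x": 0.1941, "y": 0.154, "z": -0.0077, "ax": -0.0087, "ay": 0.0001, "az": -0.2486, "fingers": 255}, {"x": 0.1941, "y": 0.154, "z": -0.0077, "ax": -0.0087, "ay": 0.0001, "az": -0.2486, "fingers": 255}]'

```text
clock: 27.05
tool_pos: [0.4534, -0.1303, 0.1374]
ee_rot: [-180.0, 2.0, -83.5]
ft_force: [0.0, 0.3, -3.2]
finger_gap: 0.0209
```

```bash
python3 st.py;python3 -c "
from k import *
did(.1941,.154,-.0077,-.0087,.0001,-.2486)"; cat > chk.py <<'E'
from rodfit import *
from k import get
p0,M=get(); g=p0-M[:,2]*.019; ud=-M[:,0]; org=g+ud*.0921; print('origin',org,'dir',ud)
X=np.stack([M[:,1],ud,-M[:,2]],1); X[:,0]=np.cross(X[:,1],X[:,2])
for n in('side','top'):
    p=shots(n,3);W=cloud(p).reshape(-1,3);ok=~np.isnan(W[:,0]);W=W[ok]
    f=np.clip(p['frame']*1.5,0,255).astype('u1');cv2.imwrite(f'pics/c_{n}.png',f)
    a=(W-org)@X
    print(n)
    for lo in np.arange(-.06,.125,.01):
        k=(a[:,1]>lo)&(a[:,1]<lo+.01)&(abs(a[:,0])<.025)&(abs(a[:,2])<.025)
        if k.sum(): print(f'{lo:.3f} n{k.sum()} x [{a[k,0].min():.4f} {a[k,0].max():.4f}] z [{a[k,2].min():.4f} {a[k,2].max():.4f}] rad {np.hypot(a[k,0],a[k,2]).max():.4f}')
E
python3 chk.py; python3 -c "
import cv2,numpy as np
a=cv2.imread('pics/c_side.png')[120:270,200:350];b=cv2.imread('pics/c_top.png')[150:300,270:420]
cv2.imwrite('pics/c1.png',cv2.resize(np.hstack([a,b]),None,fx=2.6,fy=2.6))"
```

```text
[ 0.45338168 -0.13025938  0.13737039] [ 0.04314389  0.30152759 -3.23184116] [-0.43868551 -0.06917681 -0.01383817]
cmd [ 0.45240789 -0.12995691  0.1369644 ] [179.99954889   1.99964934 -83.49961974]
origin [ 0.4421 -0.0392  0.1592] dir [-0.1131  0.993   0.0349]
side
-0.010 n2 x [-0.0130 -0.0120] z [-0.0029 0.0099] rad 0.0156
0.000 n38 x [-0.0181 -0.0104] z [-0.0141 0.0125] rad 0.0195
0.010 n29 x [-0.0182 -0.0077] z [-0.0072 0.0148] rad 0.0191
0.020 n31 x [-0.0181 -0.0050] z [-0.0063 0.0157] rad 0.0190
0.030 n41 x [-0.0182 -0.0039] z [-0.0052 0.0163] rad 0.0189
0.040 n7 x [-0.0156 -0.0040] z [0.0047 0.0148] rad 0.0163
0.050 n9 x [-0.0052 -0.0009] z [-0.0009 0.0051] rad 0.0055
0.060 n18 x [-0.0051 0.0028] z [-0.0010 0.0064] rad 0.0065
0.070 n19 x [-0.0054 0.0042] z [-0.0004 0.0052] rad 0.0060
0.080 n21 x [-0.0055 0.0058] z [-0.0001 0.0066] rad 0.0068
0.090 n20 x [-0.0054 0.0057] z [0.0007 0.0055] rad 0.0061
0.100 n9 x [-0.0030 0.0028] z [-0.0016 0.0041] rad 0.0043
top
-0.020 n2 x [-0.0059 -0.0057] z [-0.0030 -0.0011] rad 0.0066
-0.010 n5 x [-0.0134 -0.0100] z [-0.0053 0.0041] rad 0.0144
0.000 n18 x [-0.0190 -0.0088] z [-0.0097 0.0114] rad 0.0213
```

View pics/c1.png

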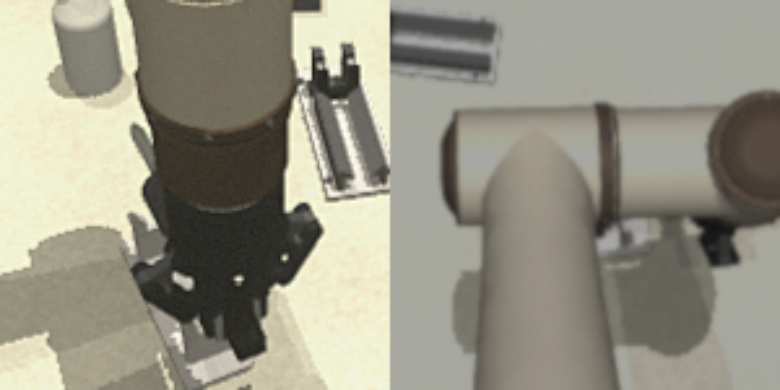

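```bash
python3 -c "
from k import *
for z in(.11,.08,.06,.045,.038): print(rel([.4524,-.13,z],[180,.5,-83.5]))"
```

```text
(array([0.001 , 0.    , 0.0269]), array([0.    , 0.0262, 0.    ]))
(array([0.002 , 0.    , 0.0569]), array([0.    , 0.0262, 0.    ]))
(array([0.0027, 0.    , 0.0769]), array([0.    , 0.0262, 0.    ]))
(array([0.0033, 0.    , 0.0919]), array([0.    , 0.0262, 0.    ]))
(array([0.0035, 0.    , 0.0989]), array([0.    , 0.0262, 0.    ]))
```

Request:
play_rows --increments '[{"x": 0.0003, "y": 0, "z": 0.008, "ax": 0, "ay": 0.006, "az": 0, "fingers": 255}, {"x": 0.0006, "y": 0, "z": 0.017, "ax": 0, "ay": 0.013, "az": 0, "fingers": 255}, {"x": 0.001, "y": 0, "z": 0.0269, "ax": 0, "ay": 0.02, "az": 0, "fingers": 255}, {"x": 0.0014, "y": 0, "z": 0.038, "ax": 0, "ay": 0.0262, "az": 0, "fingers": 255}, {"x": 0.0018, "y": 0, "z": 0.05, "ax": 0, "ay": 0.0262, "az": 0, "fingers": 255}, {"x": 0.0022, "y": 0, "z": 0.06, "ax": 0, "ay": 0.0262, "az": 0, "fingers": 255}, {"x": 0.0025, "y": 0, "z": 0.068, "ax": 0, "ay": 0.0262, "az": 0, "fingers": 255}, {"x": 0.0027, "y": 0, "z": 0.076, "ax": 0, "ay": 0.0262, "az": 0, "fingers": 255}, {"x": 0.003, "y": 0, "z": 0.083, "ax": 0, "ay": 0.0262, "az": 0, "fingers": 255}, {"x": 0.0033, "y": 0, "z": 0.0919, "ax": 0, "ay": 0.0262, "az": 0, "fingers": 255}, {"x": 0.0033, "y": 0, "z": 0.0919, "ax": 0, "ay": 0.0262, "az": 0, "fingers": 255}]'

```text
clock: 28.72
tool_pos: [0.4523, -0.1306, 0.0446]
ee_rot: [179.9, 0.5, -83.5]
ft_force: [0.2, -0.2, -4.1]
finger_gap: 0.0211
```

```bash
python3 st.py;python3 -c "
from k import *
did(.0033,0,.0919,0,.0262,0)"; python3 chk.py|head -24; python3 -c "
import cv2,numpy as np
a=cv2.imread('pics/c_side.png')[120:270,200:350];b=cv2.imread('pics/c_top.png')[150:300,270:420]
cv2.imwrite('pics/c2.png',cv2.resize(np.hstack([a,b]),None,fx=2.6,fy=2.6))"
```

```text
[ 0.45230334 -0.13055647  0.04459573] [ 0.17829055 -0.20815293 -4.12598247] [-0.3414657   0.02528911 -0.01646324]
cmd [ 0.45241751 -0.1300477   0.04500522] [179.99954915   0.49849992 -83.49960792]
origin [ 0.442  -0.0387  0.0648] dir [-0.1132  0.9935  0.0087]
side
-0.010 n3 x [-0.0174 -0.0135] z [-0.0117 0.0023] rad 0.0182
0.000 n25 x [-0.0185 -0.0113] z [-0.0126 0.0118] rad 0.0201
0.010 n22 x [-0.0183 -0.0089] z [-0.0052 0.0130] rad 0.0189
0.020 n24 x [-0.0186 -0.0090] z [-0.0043 0.0134] rad 0.0189
0.030 n27 x [-0.0188 -0.0074] z [-0.0047 0.0151] rad 0.0190
0.040 n4 x [-0.0177 -0.0074] z [0.0017 0.0148] rad 0.0178
0.050 n7 x [-0.0058 -0.0018] z [0.0002 0.0061] rad 0.0064
0.060 n11 x [-0.0056 -0.0002] z [-0.0006 0.0040] rad 0.0060
0.070 n15 x [-0.0058 0.0016] z [-0.0026 0.0055] rad 0.0063
0.080 n62 x [-0.0207 0.0029] z [-0.0250 0.0071] rad 0.0304
0.090 n44 x [-0.0220 0.0028] z [-0.0220 0.0090] rad 0.0292
0.100 n11 x [-0.0053 0.0032] z [-0.0022 0.0038] rad 0.0058
top
-0.030 n15 x [-0.0229 -0.0138] z [-0.0168 0.0101] rad 0.0265
-0.010 n1 x [-0.0139 -0.0139] z [0.0012 0.0012] rad 0.0140
0.000 n2 x [-0.0186 -0.0180] z [0.0007 0.0042] rad 0.0190
0.010 n7 x [-0.0193 -0.0142] z [-0.0083 0.0070] rad 0.0210
```

View pics/c2.png

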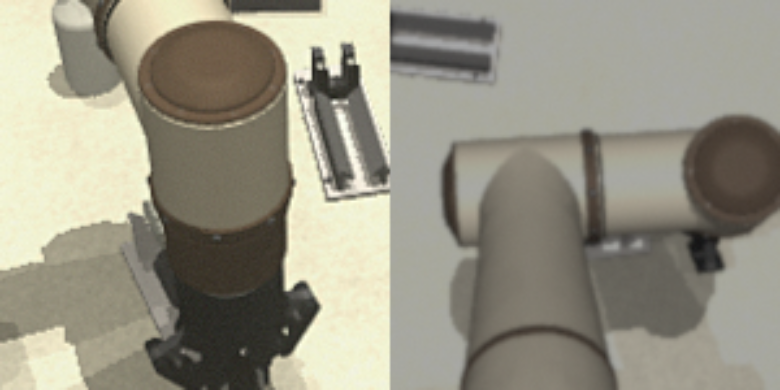

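Request:
play_rows --increments '[{"x": 0, "y": 0, "z": 0.002, "ax": 0, "ay": 0, "az": 0, "fingers": 255}, {"x": 0, "y": 0, "z": 0.004, "ax": 0, "ay": 0, "az": 0, "fingers": 255}, {"x": 0, "y": 0, "z": 0.006, "ax": 0, "ay": 0, "az": 0, "fingers": 255}, {"x": 0, "y": 0, "z": 0.006, "ax": 0, "ay": 0, "az": 0, "fingers": 255}]'

```text
clock: 29.52
tool_pos: [0.4527, -0.1305, 0.0391]
ee_rot: [180.0, 0.5, -83.5]
ft_force: [-0.4, 0.6, -3.0]
finger_gap: 0.0212
```

```bash
python3 st.py
```

```text
[ 0.4526911  -0.13050217  0.03908851] [-0.3595015   0.60763856 -2.95299184] [-0.38090387 -0.01516762  0.00109956]
```

Request:
play_rows --increments '[{"x": 0, "y": 0, "z": 0.001, "ax": 0, "ay": 0, "az": 0, "fingers": 255}, {"x": 0, "y": 0, "z": 0.001, "ax": 0, "ay": 0, "az": 0, "fingers": 255}]'

```text
clock: 29.78
tool_pos: [0.453, -0.1305, 0.0384]
ee_rot: [-180.0, 0.5, -83.5]
ft_force: [0.2, 0.1, -2.3]
finger_gap: 0.0211
```

```bash
python3 st.py
```

```text
[ 0.45296915 -0.13049477  0.03842184] [ 0.2351473   0.05318587 -2.34455145] [-0.32003387  0.04706587 -0.00071225]
```

Request:
play_rows --increments '[{"x": 0, "y": 0, "z": 0.001, "ax": 0, "ay": 0, "az": 0, "fingers": 255}, {"x": 0, "y": 0, "z": 0.001, "ax": 0, "ay": 0, "az": 0, "fingers": 255}]'

```text
clock: 30.02
tool_pos: [0.4531, -0.1305, 0.0379]
ee_rot: [-180.0, 0.5, -83.5]
ft_force: [-0.7, -1.2, 2.9]
finger_gap: 0.0211
```

```bash
python3 st.py
```

```text
[ 0.45307876 -0.13051282  0.0378661 ] [-0.74711925 -1.21958893  2.9219858 ] [0.04352213 0.45163197 0.11788654]
```

Request:
play_rows --increments '[{"x": 0, "y": 0, "z": 0, "ax": 0, "ay": 0, "az": 0, "fingers": 170}, {"x": 0, "y": 0, "z": 0, "ax": 0, "ay": 0, "az": 0, "fingers": 100}, {"x": 0, "y": 0, "z": 0, "ax": 0, "ay": 0, "az": 0, "fingers": 60}, {"x": 0, "y": 0, "z": 0, "ax": 0, "ay": 0, "az": 0, "fingers": 60}, {"x": 0, "y": 0, "z": 0, "ax": 0, "ay": 0, "az": 0, "fingers": 60}]'

```text
clock: 30.65
tool_pos: [0.4528, -0.1305, 0.0373]
ee_rot: [180.0, 0.5, -83.5]
ft_force: [-0.5, 0.5, -0.2]
finger_gap: 0.0654
```

Request:
play_rows --increments '[{"x": 0, "y": 0, "z": -0.005, "ax": 0, "ay": 0, "az": 0, "fingers": 30}, {"x": 0, "y": 0, "z": -0.02, "ax": 0, "ay": 0, "az": 0, "fingers": 0}, {"x": 0, "y": 0, "z": -0.05, "ax": 0, "ay": 0, "az": 0, "fingers": 0}, {"x": 0, "y": 0, "z": -0.09, "ax": 0, "ay": 0, "az": 0, "fingers": 0}, {"x": 0, "y": 0, "z": -0.13, "ax": 0, "ay": 0, "az": 0, "fingers": 0}, {"x": 0.05, "y": 0, "z": -0.16, "ax": 0, "ay": 0, "az": 0, "fingers": 0}, {"x": 0.1, "y": -0.03, "z": -0.18, "ax": 0, "ay": 0, "az": 0, "fingers": 0}, {"x": 0.15, "y": -0.06, "z": -0.2, "ax": 0, "ay": 0, "az": 0, "fingers": 0}, {"x": 0.2, "y": -0.06, "z": -0.2, "ax": 0, "ay": 0, "az": 0, "fingers": 0}, {"x": 0.25, "y": -0.06, "z": -0.2, "ax": 0, "ay": 0, "az": 0, "fingers": 0}, {"x": 0.25, "y": -0.06, "z": -0.2, "ax": 0, "ay": 0, "az": 0, "fingers": 0}, {"x": 0.25, "y": -0.06, "z": -0.2, "ax": 0, "ay": 0, "az": 0, "fingers": 0}]'

```text
clock: 32.15
tool_pos: [0.5406, -0.3736, 0.2349]
ee_rot: [180.0, 0.5, -83.5]
ft_force: [0.3, 0.4, 0.1]
finger_gap: 0.0854
```

```bash
python3 st.py; python3 - <<'E'
from rodfit import *
for n in('side','top'):
    p=shots(n,4); f=np.clip(p['frame']*1.5,0,255).astype('u1');cv2.imwrite(f'pics/f_{n}.png',f)
    Q=cloud(p).reshape(-1,3);Q=Q[~np.isnan(Q[:,0])]
    # rod w/o rings
    print(n,fitrod(p,[.442,-.0385,.056,.1135,0],zmin=-.004))
    a=loc(Q,[.442,-.0385,.056+{'side':.0012,'top':-.0014}[n],.1135])
    for lo in np.arange(-.01,.1,.01):
        k=(a[:,1]>lo)&(a[:,1]<lo+.01)&(abs(a[:,0])<.025)&(a[:,2]>-.02)&(a[:,2]<.03)
        if k.sum(): print(f'{lo:.2f} n{k.sum()} x [{a[k,0].min():.4f} {a[k,0].max():.4f}] zmax {a[k,2].max():.4f}')
a=cv2.imread('pics/f_side.png')[180:310,220:350];b=cv2.imread('pics/f_top.png')[170:300,290:420]
cv2.imwrite('pics/f.png',cv2.resize(np.hstack([a,b]),None,fx=3,fy=3))
E
```

```text
[ 0.5405702  -0.37355639  0.23487629] [0.25127188 0.41257725 0.08654328] [ 0.00642275 -0.00606154  0.03709877]
side (array([ 0.4402, -0.0297,  0.0728,  0.104 , -0.1841]), np.int64(313), np.float64(0.0014588509534570705))
-0.01 n85 x [-0.0165 0.0142] zmax 0.0149
0.00 n108 x [-0.0180 0.0199] zmax 0.0182
0.01 n68 x [-0.0182 0.0198] zmax 0.0180
0.02 n68 x [-0.0183 0.0205] zmax 0.0190
0.03 n68 x [-0.0185 0.0187] zmax 0.0184
0.04 n9 x [-0.0156 0.0172] zmax 0.0176
0.05 n17 x [-0.0051 0.0057] zmax 0.0074
0.06 n19 x [-0.0056 0.0056] zmax 0.0067
0.07 n20 x [-0.0055 0.0057] zmax 0.0065
0.08 n122 x [-0.0210 0.0222] zmax 0.0170
0.09 n61 x [-0.0219 0.0228] zmax 0.0166
top (array([ 0.4403, -0.0256,  0.066 ,  0.1723,  0.0354]), np.int64(196), np.float64(0.0016244817737590149))
-0.01 n36 x [-0.0137 0.0129] zmax 0.0159
0.00 n55 x [-0.0194 0.0197] zmax 0.0213
0.01 n60 x [-0.0193 0.0182] zmax 0.0213
0.02 n59 x [-0.0198 0.0194] zmax 0.0190
0.03 n60 x [-0.0191 0.0184] zmax 0.0189
0.04 n29 x [-0.0179 0.0189] zmax 0.0186
0.05 n18 x [-0.0062 0.0048] zmax 0.0074
0.06 n18 x [-0.0068 0.0038] zmax 0.0085
0.07 n18 x [-0.0062 0.0042] zmax 0.0058
0.08 n25 x [-0.0226 0.0185] zmax 0.0162
0.09 n55 x [-0.0225 0.0218] zmax 0.0194
```

View pics/f.png

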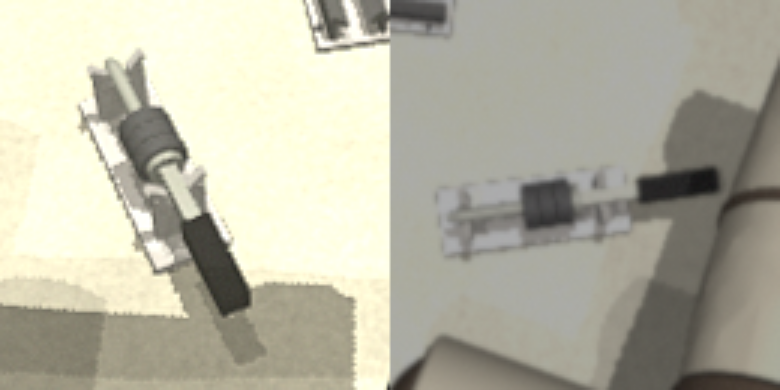

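```bash
python3 - <<'E'
from rodfit import *
for n in('side','top'):
    p=shots(n,4);Q=cloud(p).reshape(-1,3);Q=Q[~np.isnan(Q[:,0])]
    a=loc(Q,[.442,-.0385,.056,.1135]);y=a[:,1]
    k=(abs(a[:,0])<.016)&(a[:,2]>-.006)&(a[:,2]<.017)&(y>-.13)&(y<.115)&~((y>-.008)&(y<.05))&~((y>-.036)&(y<-.02))&~((y>.082)&(y<.1));S=Q[k]
    s=least_squares(lambda x:rod(loc5(S,x)),[.442,-.0385,.056,.1135,0],loss='soft_l1',f_scale=.0015,x_scale=[.01,.01,.01,.1,.1]);print(n,s.x,k.sum(),np.median(abs(s.fun)))
    for o in('bottle','board','driver','bin'):
        t=tip_of(p,o);print(o,[np.round(pix(0,q['centre']),1) for q in t[:1]])
E
```

```text
side [ 0.4432 -0.0387  0.0572  0.1263 -0.0003] 551 0.00042039170945622727
bottle [array([238.7, 151.1])]
board [array([403.7, 359.8])]
driver [array([325.1, 376.9])]
bin [array([306.7, 109.2])]
top [ 0.442  -0.0383  0.0545  0.1295 -0.0013] 376 0.0008192449453315476
bottle []
board [array([466. , 179.6])]
driver [array([461. , 232.2])]
bin [array([184.5, 163.6])]
```

```bash
python3 -c "
from h import *
print(finish_job())"
```

```text
the job is handed in; nothing more can be done
None
```

I threaded the rod through all three cores and pushed them into one stack against the sprung stop. I then lifted the stack out, laid the rod back in both notches of the stand, opened the gripper and withdrew. The job was handed in at about 33 s; handing it in returned no verdict.

- **Pressing:** The stop gave way with the collar about 67 mm past the trough's near end. I held about 7 N there for half a second, judged from the wrist force (6.6 N) and the wrist moment. No reading came near 14 N.
- **Lift:** The depth pictures showed the cores sitting 0 to 42 mm ahead of the collar, about 156 mm above the table.
- **Rod at the end:** In both camera views the rod lies level in the notches, at the same height as at the start. It is within about 1 mm sideways and turned about 0.015 rad from the stand's direction (limit 0.05).
- **Cores at the end:** They hang about 0 to 44 mm ahead of the collar, between the posts.
- **Bystanders:** Seen again from the side camera, all four are within about 5 pixels (roughly 1 cm) of where they were found at first. The top view missed the bottle on the last look. I take the differences to be network noise, because the arm never went near them.

One check failed: the first fit of the rod after release was thrown off by the cores. I repeated it with the cores and posts left out, and that gives the rod figures above.

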